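# Rotate the carton lane and sort out burst deliveries

### The arm

A 6-joint arm with a two-finger parallel gripper is mounted at the origin on the work surface. World frame = base frame: x ahead of the robot, y to its left, z up, the work surface at z = 0. Lengths are in mm, angles in rad, forces in N, time in s.
With the tool pointing down it reaches from about 300 to 775 mm from the base axis. Payload 14.6 kg.
Tool frame: the origin (TCP) lies between the finger pads; the fingertips stand 22 mm ahead of it and the grasp point (between the pads) lies 3 mm ahead of it (manip.tcp_to_tips is the distance from the TCP to the fingertips, in mm); y points along the fingers, z is the direction in which the jaws open and shut, and the axes are right-handed (so a half turn about y gives the same grasp; the last joint's range is limited). The gripper opens to 94 mm and grips with 3 to 60 N. Pads are 16 mm wide; open, the fingers measure 119 mm over their backs; the gripper's body (75 mm by 177 mm) begins 78 mm behind the grasp point.
Start: joints at [-1.233, 0.3, 1.521, -0, 1.321, -0.067], TCP at [216.601, -505.542, 227.446] pointing down, gripper open.
Joint ranges: [-3.03, 3.03], [-0.79, 2.21], [0.23, 2.52], [-1.04, 4.18], [0, 3.07], [-2.55, 2.55]. Speed limits (rad/s): [2.22, 2.22, 2.57, 3.14, 3.14, 3.14].

### API

Orientations are given as [roll, pitch, yaw] about the fixed x, y, z axes, in that order (R = Rz(yaw) Ry(pitch) Rx(roll)).
In Python, from cell import manip gives the robot as it stands.
- The arm moves only by the shell command python3 -m jog 'ROWS' [OPENING] [FORCE]. ROWS is JSON, one flat list of numbers, 6 for each row, row after row: the shift along the tool's x, y, z in mm, then the turn, a rotation vector about the tool's x, y, z in degrees. A call has 1 to 10 rows; each row is the pose to reach, as a shift and turn from the pose commanded when the call began, along the tool's axes at that moment; what a row does not reach only later rows make up. A row lasts 1/12 s, in which the tool goes at most 41.7 mm and 7.16 degrees, less where a joint would pass 70% of its speed; a pose out of reach is approached as far as the arm can. A call with a gripper value outside its range is refused whole. OPENING is the finger opening in mm, from 0 to 94, set as the call begins (- or left out, the last holds). The fingers move at their own pace and stop on an object; FORCE is the grip in N (left out, the last holds). Time passes only in rows, so rows that repeat a pose let the fingers close. It gives the time, the measured TCP pose, the force and the opening at its end, in the units of the state.
- manip.read_state(): the state, without advancing time (a new reading comes with each control period).
- manip.camera(name): name is "scene" or "top" or "wrist"; returns a dict with "img" (420x560x3 uint8, red, green, blue), "intrinsics" (3x3 intrinsics, pixels), "origin" and "orientation" of the camera in the world. Camera axes: x right, y down, z forward; pixel columns grow to the right and rows downward; lengths in mm; the calibration is good to about 2 mm. A picture is of the moment at which its call begins. There is no depth.
- manip.sign_off(): hands the job in, once; it reports no verdict.
Trained networks look in a picture, given as the dict that the camera call returned (one of the last four; its "shot" number tells which), for a name from the list of things; names that differ only in an ending like _2 or _b are one class to them, and where a whole thing is asked for, a point or a joint stands for the part that bears it (a point fixed in the world has none). Each returns a list of dicts, best first, with "score" (0 to 1); they miss things now and then, are a little off and sometimes report something else, mostly with a low value. They report only what shows in the picture. A call takes as long as a camera call. They do not tell look-alikes from the thing itself.
- manip.masks_of(thing, picture): "pixels" (420x560 bool, what is visible of it) and "xy" ([column, row] in pixels, amid what is visible of it).
- manip.tip_of(thing, picture): "xy" ([column, row] in pixels: a listed point, or the origin of a listed thing).
The state is a dict: "clock": time; "joints": joint angles; "qd": joint speeds; "effort": joint torques, N m; "eef_pos": TCP position; "eef_rot": TCP orientation; "wrist_force": force on the tool from outside, world axes, zero at the start; "moment": the same for the moment, N m; "finger_gap": finger opening in mm.
Only numpy, scipy, OpenCV 4.12 (cv2) and the standard library are available. Lean on these libraries where they do the work, as an engineer would, in place of code of your own. Each camera call takes 0.05 s, during which the arm holds its last target.

### The job

Restock the sloped carton lane, oldest out first: lift the front carton out and stand it flat on the floor of the low wooden tray, then do the same with the next one, side by side, and leave the third in the lane, run down to the front stop. Load every sound new carton from the delivery at the left into the lane behind it, standing upright on the rollers and run down in a row, and put every burst carton (lid flap standing up) inside the deep grey bin. Leave the other things on the table where they are.

Things in the scene. Friction and masses are not known exactly. Their poses are not given: they have to be found in the camera images.
- old1_mid (a point): the front, oldest of the three cartons standing in the lane at the start: plain rigid carton with paper band, 50 x 50 mm, 48 mm high, 0.12 kg. Point: its centre, 24 mm above its underside; z its upward axis, x and y towards its sides
- old2_mid (a point): the middle, second oldest of the three cartons standing in the lane at the start: plain rigid carton with paper band, 50 x 50 mm, 48 mm high, 0.12 kg. Point: its centre, 24 mm above its underside; z its upward axis, x and y towards its sides
- old3_mid (a point): the rear, third oldest of the three cartons standing in the lane at the start: plain rigid carton with paper band, 50 x 50 mm, 48 mm high, 0.12 kg. Point: its centre, 24 mm above its underside; z its upward axis, x and y towards its sides
- new1_mid (a point): a sound new carton (flat closed lid), standing on the table in the delivery to the left of the lane; may be absent: plain rigid carton with paper band, 50 x 50 mm, 48 mm high, 0.12 kg. Point: its centre, 24 mm above its underside; z its upward axis, x and y towards its sides
- new2_mid (a point): a sound new carton (flat closed lid), standing on the table in the delivery to the left of the lane; may be absent: plain rigid carton with paper band, 50 x 50 mm, 48 mm high, 0.12 kg. Point: its centre, 24 mm above its underside; z its upward axis, x and y towards its sides
- new3_mid (a point): a sound new carton (flat closed lid), standing on the table in the delivery to the left of the lane; may be absent: plain rigid carton with paper band, 50 x 50 mm, 48 mm high, 0.12 kg. Point: its centre, 24 mm above its underside; z its upward axis, x and y towards its sides
- burst1_mid (a point): a burst new carton among the delivery: its lid flap stands straight up along the +x edge of its top (44 mm wide, 3 mm thick, reaching 24 mm above the top) and the opening beside it is dark; may be absent. Otherwise plain rigid carton with paper band, 50 x 50 mm, 48 mm high, 0.12 kg. Point: its centre, 24 mm above its underside; z its upward axis, x and y towards its sides
- burst2_mid (a point): a burst new carton among the delivery: its lid flap stands straight up along the +x edge of its top (44 mm wide, 3 mm thick, reaching 24 mm above the top) and the opening beside it is dark; may be absent. Otherwise plain rigid carton with paper band, 50 x 50 mm, 48 mm high, 0.12 kg. Point: its centre, 24 mm above its underside; z its upward axis, x and y towards its sides
- burst3_mid (a point): a burst new carton among the delivery: its lid flap stands straight up along the +x edge of its top (44 mm wide, 3 mm thick, reaching 24 mm above the top) and the opening beside it is dark; may be absent. Otherwise plain rigid carton with paper band, 50 x 50 mm, 48 mm high, 0.12 kg. Point: its centre, 24 mm above its underside; z its upward axis, x and y towards its sides
- bed: sloped aluminium roller lane, fixed. Origin: on its running surface at the inner face of the front stop, mid-width; x up the slope (0.28 rad) to the open rear, y across, z square to the surface. Inside 250 mm long, 57 mm wide; the stop rises 22 mm, the 4 mm thick side rails 8 mm over the surface. Slippery (friction about 0.17): a released carton runs down to the stop or the carton ahead
- tray: low light-wood serving tray with two small end grips, fixed, to the right of the lane. Outside 140 (x) x 190 (y) x 26 mm high, walls and floor 5 mm thick. Origin: centre of its underside, z up
- bin: deep grey plastic reject bin, fixed, to the right of the lane (tray and bin may stand either way round). Outside 140 (x) x 200 (y) x 65 mm high, walls and floor 4 mm thick. Origin: centre of its underside, z up
- tape_roll: bystander, to be left alone: roll of clear tape lying flat, 60 mm across, 20 mm high. Origin: at its underside
- glue_stick: bystander, to be left alone: white standing glue stick, 26 mm thick, 85 mm high. Origin: at its underside
- stapler: bystander, to be left alone: dark stapler, 120 x 32 x 45 mm. Origin: at its underside
- pencil_pot: bystander, to be left alone: square wooden pencil pot, 70 mm wide, 135 mm high with its pencils. Origin: at its underside
- marker: bystander, to be left alone: white marker pen lying down, 125 mm long. Origin: at its underside
- toy_house: bystander, to be left alone: small wooden toy house, 50 x 45 x 60 mm. Origin: at its underside
- glue_bottle: bystander, to be left alone: white glue bottle, 48 mm thick, 120 mm high. Origin: at its underside
Not all that is in view belongs to the job. What is shaped like the part that bears old3_mid but blue or turquoise is not meant.

How it is judged:
By the outcome, as a careful person would: the job done as asked, in the order asked, and still so for the second after the job is handed in, with the robot touching nothing.
Of new1, new2, new3, burst1, burst2, burst3 only 4 to 5 are there at a start; the rules pass over those that are not, and their reading is None.
At some moment in a run one of new1, new2, new3, burst1, burst2, burst3 may be knocked a few centimetres aside while the robot is not near it.
It also fails if it takes over 210 s, if anything falls off the work surface, if the arm or the gripper's body presses on something with over 40 N, if the wrist force passes 120 N, or if a joint passes its speed limit or range.

## Working session

There is one attempt and no reset: what is moved stays moved. The work goes in short steps, Python scripts to look and compute and a shell command to move; the robot and the scene stay as the last step left them, time stands still between calls to the robot, and variables do not carry over. Pictures are saved under pics/ and viewed, and the job is handed in when it is done.

```bash
ls -la; mkdir -p pics
python3 - <<'E'
from cell import manip
import cv2
print(manip.read_state())
for n in ("scene","top","wrist"):
    c=manip.camera(n); cv2.imwrite(f"pics/{n}0.png",c["img"][:,:,::-1]); print(n,c["intrinsics"],c["origin"],c["orientation"])
E
```

```text
total 12
drwxr-xr-x  3 agent agent 4096 Dec  6 00:22 .
drwxr-xr-x 23 root  root  4096 Dec  6 00:22 ..
drwxr-xr-x  2 agent agent 4096 Dec  6 00:22 pics
{'clock': 0.0, 'joints': array([-1.23261957e+00,  3.00491432e-01,  1.52159009e+00,  1.86731708e-05,
        1.32067834e+00, -6.65697702e-02]), 'qd': array([ 0.00070882, -0.0004282 , -0.00077978, -0.00083343, -0.00298574,
       -0.00102215]), 'effort': array([-1.61739157e-03, -5.31820428e+01, -3.52734804e+01,  7.07103079e-02,
        2.42884067e-02, -1.09568807e-04]), 'eef_pos': array([ 216.52059946, -505.33139002,  226.87134875]), 'eef_rot': array([-1.57195974e+00,  9.56894811e-05, -2.73685081e+00]), 'wrist_force': array([ 0.24935627, -0.68667144,  0.37537262]), 'moment': array([0.02597995, 0.00269533, 0.03206018]), 'finger_gap': 93.81724354213806}
scene [[496.81648261   0.         285.75367081]
 [  0.         496.81648261 206.31676413]
 [  0.           0.           1.        ]] [ 948.11974341  684.87535494 1020.18120441] [-2.48519408 -0.00505424  2.6151524 ]
top [[402.54732567   0.         274.93195188]
 [  0.         402.54732567 210.37116397]
 [  0.           0.           1.        ]] [ 446.66148932   66.4727127  1079.87000002] [-2.98859504  0.00732095 -1.56860716]
wrist [[372.79240379   0.         279.2619815 ]
 [  0.         372.79240379 206.29823452]
 [  0.           0.           1.        ]] [ 288.81663703 -474.04854755  383.54802681] [ 2.86612551e+00  1.09699968e-03 -1.16583227e+00]
```

View pics/scene0.png

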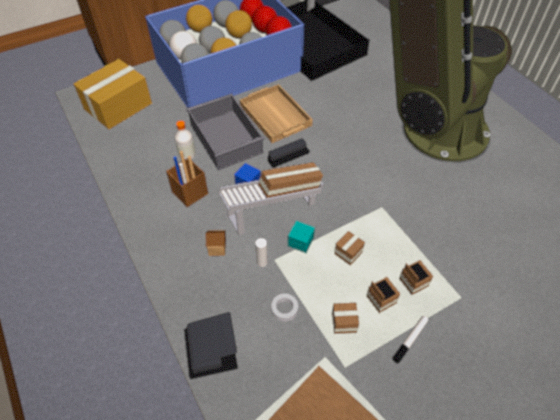

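View pics/top0.png

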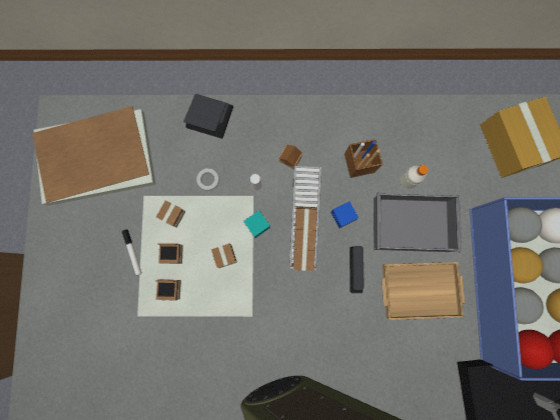

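View pics/wrist0.png

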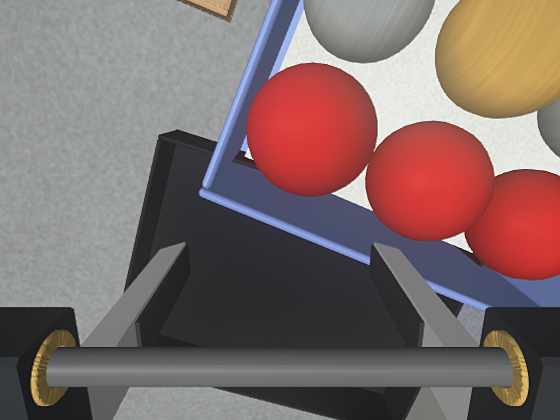

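```bash
cat > h.py <<'E'
import numpy as np, cv2
from scipy.spatial.transform import Rotation as R
from cell import manip
def rot(rpy): return R.from_euler('xyz',rpy).as_matrix()
def ray(c,xy):
    K=np.array(c["intrinsics"]); d=np.linalg.solve(K,[xy[0],xy[1],1.0]); return np.array(c["origin"]),rot(c["orientation"])@d
def atz(c,xy,z):
    o,d=ray(c,xy); return o+d*(z-o[2])/d[2]
def proj(c,p):
    q=rot(c["orientation"]).T@(np.array(p)-np.array(c["origin"])); u=np.array(c["intrinsics"])@q; return u[:2]/u[2]
def tri(obs):
    A=np.zeros((3,3));b=np.zeros(3);L=[]
    for c,xy in obs:
        o,d=ray(c,xy); d=d/np.linalg.norm(d); M=np.eye(3)-np.outer(d,d); A+=M;b+=M@o; L.append((o,d))
    p=np.linalg.solve(A,b); return p,max(np.linalg.norm((np.eye(3)-np.outer(d,d))@(p-o)) for o,d in L)
def save(c,n,s=1): 
    im=c["img"][:,:,::-1]; cv2.imwrite(f"pics/{n}.png",im)
def toolR(yawjaw, approach=(0,0,-1)):
    """tool y = approach, tool z (jaw) = horizontal dir at yawjaw"""
    y=np.array(approach,float); y/=np.linalg.norm(y)
    z=np.array([np.cos(yawjaw),np.sin(yawjaw),0]); z-=y*(z@y); z/=np.linalg.norm(z)
    return np.column_stack([np.cross(y,z),y,z])
def step(p,Rt,s=None):
    """shift & rotvec(deg) from measured pose to target p,Rt"""
    s=s or manip.read_state(); R0=rot(s["eef_rot"])
    # choose half-turn about y variant closest
    best=None
    for k in (0,1):
        Rk=Rt@R.from_euler('y',180*k,degrees=True).as_matrix()
        rv=R.from_matrix(R0.T@Rk).as_rotvec(degrees=True)
        if best is None or np.linalg.norm(rv)<np.linalg.norm(best): best=rv
    return np.round(R0.T@(np.array(p)-s["eef_pos"]),1),np.round(best,2)
E
python3 - <<'E'
from h import *
cs=manip.camera("scene");ct=manip.camera("top")
for th in ["old1_mid","new1_mid","burst1_mid","bed","tray","bin","tape_roll","glue_stick","stapler","toy_house","pencil_pot"]:
  for n,c in (("scene",cs),("top",ct)):
    print(th,n,[(np.round(d["xy"],1).tolist(),round(float(d["score"]),2), np.round(atz(c,d["xy"],0 if "mid" not in th else 24)[:2]).tolist()) for d in manip.tip_of(th,c)[:6]])
E
```

```text
old1_mid scene [([306.7, 175.7], 0.95, [458.0, -37.0]), ([261.4, 264.2], 0.5, [692.0, 142.0])]
old1_mid top [([256.2, 186.4], 0.75, [674.0, 125.0]), ([303.1, 257.6], 0.64, [485.0, 1.0]), ([208.4, 181.1], 0.49, [689.0, 254.0])]
new1_mid scene [([347.9, 247.1], 0.55, [491.0, 204.0])]
new1_mid top []
burst1_mid scene [([346.7, 317.3], 0.65, [596.0, 351.0]), ([346.9, 246.4], 0.54, [492.0, 201.0]), ([274.6, 116.3], 0.46, [419.0, -281.0])]
burst1_mid top [([256.2, 187.7], 0.28, [671.0, 125.0])]
bed scene [([314.5, 179.3], 0.82, [435.0, -33.0])]
bed top [([299.4, 267.4], 0.91, [460.0, 9.0])]
tray scene [([274.7, 113.4], 0.94, [399.0, -316.0]), ([189.4, 153.6], 0.33, [690.0, -290.0])]
tray top [([424.4, 289.9], 0.68, [402.0, -318.0])]
bin scene [([225.5, 139.7], 0.81, [578.0, -289.0]), ([347.9, 320.1], 0.21, [589.0, 350.0])]
bin top [([410.2, 224.8], 0.77, [574.0, -290.0]), ([302.2, 216.2], 0.68, [597.0, 1.0])]
tape_roll scene [([285.2, 312.3], 0.93, [699.0, 265.0])]
tape_roll top [([411.7, 225.5], 0.64, [572.0, -294.0]), ([211.9, 180.8], 0.51, [695.0, 248.0])]
glue_stick scene [([261.7, 263.8], 0.73, [685.0, 129.0]), ([273.9, 113.9], 0.63, [403.0, -315.0])]
glue_stick top [([257.6, 188.7], 0.65, [673.0, 122.0])]
stapler scene [([290.6, 155.4], 0.95, [446.0, -142.0])]
stapler top [([357.4, 271.6], 0.87, [449.0, -144.0]), ([167.0, 217.4], 0.56, [594.0, 367.0])]
toy_house scene [([219.8, 247.2], 0.57, [751.0, 36.0]), ([188.5, 155.4], 0.15, [695.0, -285.0])]
toy_house top [([290.9, 158.0], 0.67, [760.0, 31.0])]
pencil_pot scene [([188.0, 191.1], 0.71, [748.0, -165.0])]
pencil_pot top [([358.4, 162.1], 0.85, [748.0, -155.0])]
```

Run:
```python
from h import *
s=manip.read_state();R0=rot(s["eef_rot"]);print(np.round(R0,3))
c=manip.camera("wrist");print("cam in tool",R0.T@(c["origin"]-s["eef_pos"]),np.round(R0.T@rot(c["orientation"]),3))
print(step([440,0,330],toolR(np.pi/2)))
t=manip.camera("top");im=t["img"][150:330,120:480,::-1];cv2.imwrite("pics/topz.png",cv2.resize(im,None,fx=2.2,fy=2.2,interpolation=2))
t=manip.camera("scene");im=t["img"][140:360,200:480,::-1];cv2.imwrite("pics/scz.png",cv2.resize(im,None,fx=2.7,fy=2.7,interpolation=2))
```

```text
[[-0.919  0.     0.394]
 [-0.394 -0.    -0.919]
 [-0.    -1.     0.   ]]
cam in tool [ -78.77932116 -156.5369094    -0.47939393] [[-0.     0.962  0.272]
 [ 0.    -0.272  0.962]
 [ 1.     0.    -0.   ]]
(array([-404.5, -102.5, -376.7]), array([-0.  , 23.19, -0.  ]))
```

View pics/topz.png

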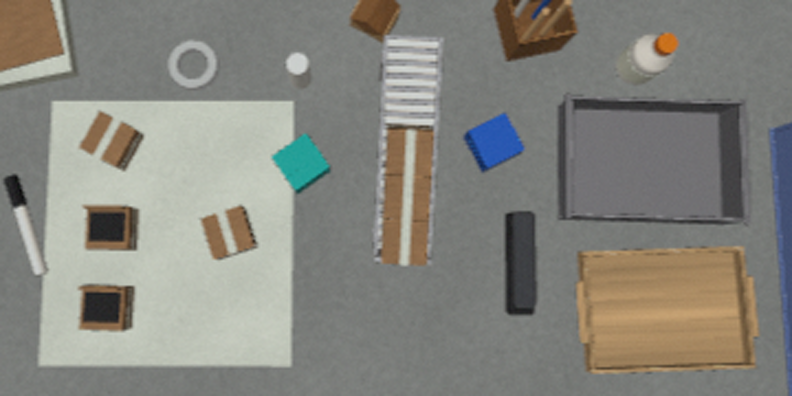

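View pics/scz.png

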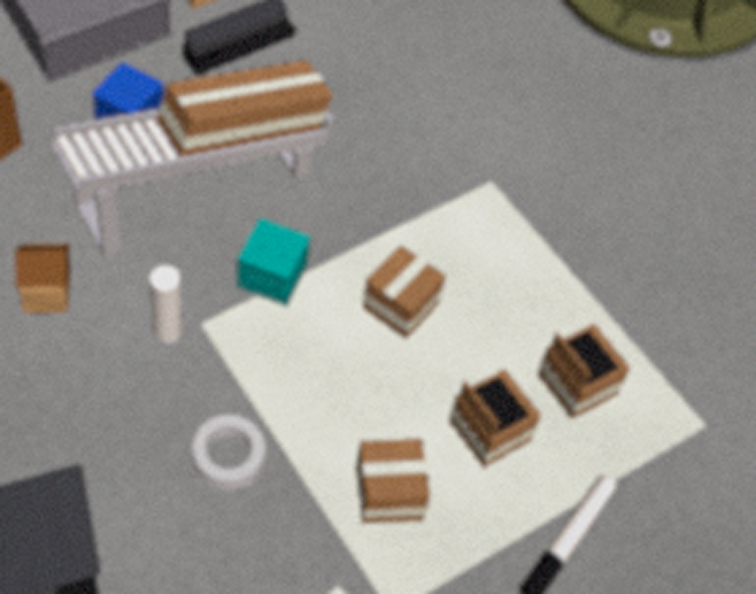

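```bash
python3 -m jog '[0,-36,0,0,0,0, 0,-72,0,0,0,0, 0,-102,0,0,0,0, -28,-102,-26,0,0,0, -56,-102,-52,0,6,0, -84,-102,-78,0,12,0, -112,-102,-104,0,18,0, -140,-102,-130,0,23.2,0, -168,-102,-156,0,23.2,0, -196,-102,-182,0,23.2,0]'
python3 - <<'E'
from h import *
print(step([440,0,330],toolR(np.pi/2)))
E
```

```text
clock: 2.33
eef_pos: [325.3, -259.3, 329.6]
eef_rot: [-1.57, 0.0, 3.14]
wrist_force: [1.5, -0.6, 0.4]
finger_gap: 94.3
(array([-114.4,   -0.4, -259.4]), array([-0.02, -0.07, -0.02]))
```

```bash
python3 -m jog '[-16,0,-37,0,0,0, -32,0,-74,0,0,0, -48,0,-111,0,0,0, -64,0,-148,0,0,0, -80,0,-185,0,0,0, -96,0,-222,0,0,0, -112,0,-258,0,0,0, -114,0,-259,0,0,0]'
python3 - <<'E'
from h import *
c=manip.camera("wrist");save(c,"w1");print(c["origin"])
for th in ["old1_mid","bed"]:
    print(th,[(np.round(d["xy"],1).tolist(),round(float(d["score"]),2)) for d in manip.tip_of(th,c)[:6]])
E
```

```text
clock: 3.0
eef_pos: [440.3, 2.7, 329.3]
eef_rot: [-1.572, 0.0, -3.137]
wrist_force: [-0.1, -0.8, -0.6]
finger_gap: 94.3
[518.88141541   3.18344088 485.89285141]
old1_mid [([274.9, 135.1], 0.96)]
bed []
```

View pics/w1.png

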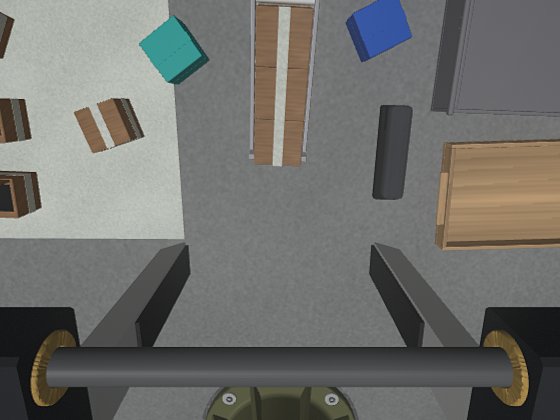

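```bash
python3 -m jog '[-35,0,0,0,0,0, -70,0,0,0,0,0, -105,0,0,0,0,0, -140,0,0,0,0,0,-140,0,0,0,0,0,-140,0,0,0,0,0]'
python3 - <<'E'
from h import *
c=manip.camera("wrist");save(c,"w2");print(c["origin"],c["orientation"])
for th in ["old1_mid","bed"]:
    print(th,[(np.round(d["xy"],1).tolist(),round(float(d["score"]),2)) for d in manip.tip_of(th,c)[:6]])
E
```

```text
clock: 3.65
eef_pos: [579.5, -4.0, 327.9]
eef_rot: [-1.571, -0.003, 3.139]
wrist_force: [-0.7, -1.0, -0.1]
finger_gap: 93.9
[658.53797406  -3.94417494 484.31928751] [ 2.86339064e+00  1.15193954e-04 -1.57294631e+00]
old1_mid [([270.5, 252.5], 0.92), ([176.5, 79.0], 0.48)]
bed [([174.0, 80.1], 0.51)]
```

View pics/w2.png

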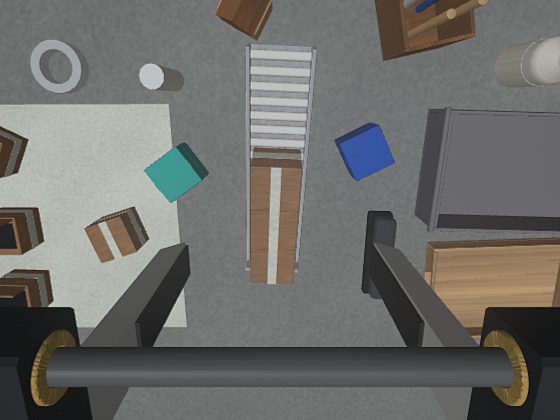

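Run:
```python
from h import *
a=cv2.imread("pics/w1.png")[0:190,230:330];b=cv2.imread("pics/w2.png")[130:300,230:330]
a=cv2.resize(a,None,fx=3,fy=3,interpolation=2);b=cv2.resize(b,None,fx=3,fy=3,interpolation=2)
o=np.zeros((580,620,3),np.uint8);o[:570,:300]=a;o[:510,310:610]=b;cv2.imwrite("pics/ab.png",o)
```

```text
(no output)
```

View pics/ab.png

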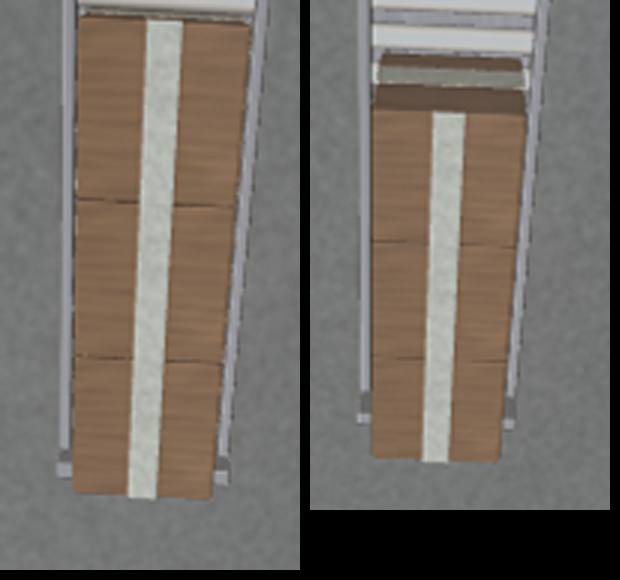

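```bash
cat >> h.py <<'E'
CT=np.array([-78.78,-156.54,-0.48]); CR=np.array([[0,.962,.272],[0,-.272,.962],[1,0,0]])
CR=R.from_matrix(CR).as_matrix()
K=np.array([[372.79,0,279.26],[0,372.79,206.3],[0,0,1]])
def camfrom(pos,rpy):
    R0=rot(rpy); return dict(intrinsics=K,origin=np.array(pos)+R0@CT,orientation=R.from_matrix(R0@CR).as_euler('xyz'))
E
python3 - <<'E'
from h import *
c1=camfrom([440.3,2.7,329.3],[-1.572,0,-3.137]);c2=camfrom([579.5,-4.0,327.9],[-1.571,-.003,3.139]); print(c1["origin"],c2["orientation"])
c1["origin"]=np.array([518.88,3.18,485.89])
c2["origin"]=np.array([658.54,-3.94,484.32]);c2["orientation"]=[2.86339,.000115,-1.572946]
F=[("fL",(254.3,164),(250.3,282.7)),("fR",(300.3,166),(293.3,283.7)),("s1L",(255,119),(250.7,249)),("s1R",(303.7,120.7),(295.3,250)),("s2L",(255.3,66.7),(250.7,210.3)),("s2R",(308,68.7),(298.3,211.3)),("rL",(256,5.7),(251,166.7)),("rR",(313.3,8),(301.7,167))]
P={}
for n,a,b in F:
    p,e=tri([(c1,a),(c2,b)]);P[n]=p;print(n,np.round(p,1),round(e,2))
f=(P["fL"]+P["fR"])/2;r=(P["rL"]+P["rR"])/2;d=r-f;print("len",np.linalg.norm(d),"slope",np.arctan2(d[2],np.hypot(*d[:2])),"yaw",np.arctan2(d[1],d[0]), [np.linalg.norm(P[k+"L"]-P[k+"R"]) for k in("f","s1","s2","r")])
E
```

```text
[519.07783006   3.3533816  485.84046436] [ 2.86304100e+00  2.03672289e-04 -1.57338959e+00]
fL [454.1  30.1  91.9] 0.15
fR [451.9 -19.5  90.3] 0.35
s1L [501.4  27.8 104.3] 0.01
s1R [499.9 -21.  103.8] 0.14
s2L [549.4  25.9 116.9] 0.17
s2R [547.9 -23.2 115.9] 0.11
rL [597.2  23.5 131.8] 0.34
rR [596.3 -25.4 128.9] 0.06
len 149.15668591120905 slope 0.26662142384188925 yaw -0.043203976205447706 [np.float64(49.65763449778071), np.float64(48.811450607011615), np.float64(49.100941798256244), np.float64(49.06169453871547)]
```

```bash
cat >> h.py <<'E'
BU=np.array([np.cos(.28)*np.cos(-.043),np.cos(.28)*np.sin(-.043),np.sin(.28)])
BV=np.array([np.sin(.043),np.cos(.043),0]); BN=np.cross(BU,BV)
BO=np.array([524.9,2.2,110.6])-75*BU-48*BN
def bed(s,h): return BO+s*BU+h*BN
BR=toolR(np.pi/2-.043,-BN)
E
python3 - <<'E'
from h import *
print(BO,bed(25,36),BN)
print(step(bed(25,100),BR)); R0=rot(manip.read_state()["eef_rot"]); print(np.round(R0.T@(bed(25,36)-bed(25,100)),1))
E
```

```text
[466.1402785    4.72822645  43.74266532] [480.20484839   4.12307692  85.24955231] [-0.2761002   0.01187963  0.96105544]
(array([115.9, 183.4,  -7.8]), array([ 0.33,  2.37, 15.98]))
[-17.6  61.5   0.7]
```

```bash
python3 -m jog '[20,30,-2,0,0.5,4, 40,60,-3,0,1,8, 60,90,-4,0,1.5,12, 80,120,-5,0.3,2.4,16, 100,152,-7,0.3,2.4,16, 116,183,-8,0.3,2.4,16, 116,183,-8,0.3,2.4,16, 116,183,-8,0.3,2.4,16]' 90
python3 - <<'E'
from h import *
print(step(bed(25,36),BR)); c=manip.camera("wrist");save(c,"w3")
E
```

```text
clock: 4.47
eef_pos: [462.8, 5.7, 147.5]
eef_rot: [-1.571, 0.28, 3.099]
wrist_force: [0.7, 1.1, 0.7]
finger_gap: 89.9
(array([ 0.4, 64.6,  0.8]), array([0.04, 0.02, 0.01]))
```

View pics/w3.png

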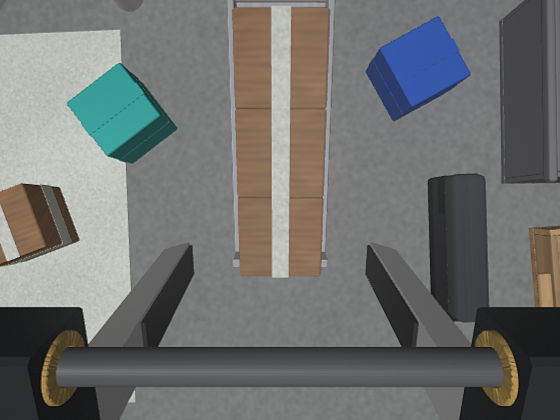

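```bash
python3 -m jog '[0,20,0,0,0,0, 0,40,0,0,0,0, 0,58,0.8,0,0,0, 0,64,0.8,0,0,0, 0,64,0.8,0,0,0]' && python3 -m jog '[0,0,0,0,0,0, 0,0,0,0,0,0, 0,0,0,0,0,0, 0,0,0,0,0,0, 0,0,0,0,0,0, 0,0,0,0,0,0]' 30 20
python3 - <<'E'
from h import *
c=manip.camera("wrist");save(c,"w4")
E
```

```text
clock: 4.93
eef_pos: [481.8, 4.2, 85.4]
eef_rot: [-1.571, 0.28, 3.099]
wrist_force: [0.0, -0.3, 0.1]
finger_gap: 90.3
clock: 5.43
eef_pos: [480.8, 4.4, 85.2]
eef_rot: [-1.571, 0.28, 3.099]
wrist_force: [0.3, 0.3, 0.8]
finger_gap: 53.4
```

View pics/w4.png

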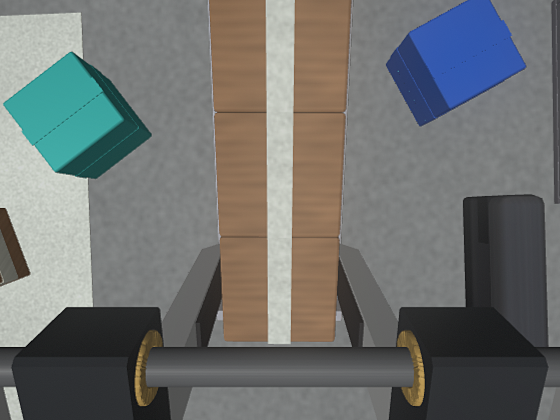

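```bash
python3 -m jog '[0,0,0,0,0,0, 0,0,0,0,0,0, 0,0,0,0,0,0]'; python3 -m jog '[0,-8,0,0,0,0, 0,-18,0,0,0,0, 0,-30,0,0,0,0, 0,-45,0,0,0,0, 0,-65,0,0,0,0, 0,-90,0,0,0,0,0,-90,0,0,0,0]'
python3 - <<'E'
from h import *
c=manip.camera("wrist");save(c,"w5")
c=manip.camera("scene");cv2.imwrite("pics/s5.png",cv2.resize(c["img"][80:240,160:400,::-1],None,fx=3,fy=3))
E
```

```text
clock: 5.73
eef_pos: [480.8, 4.4, 85.2]
eef_rot: [-1.571, 0.28, 3.099]
wrist_force: [-4.1, -0.3, 6.0]
finger_gap: 49.8
clock: 6.32
eef_pos: [456.2, 5.4, 175.8]
eef_rot: [-1.571, 0.284, 3.099]
wrist_force: [0.7, 0.5, 0.1]
finger_gap: 50.1
```

View pics/w5.png

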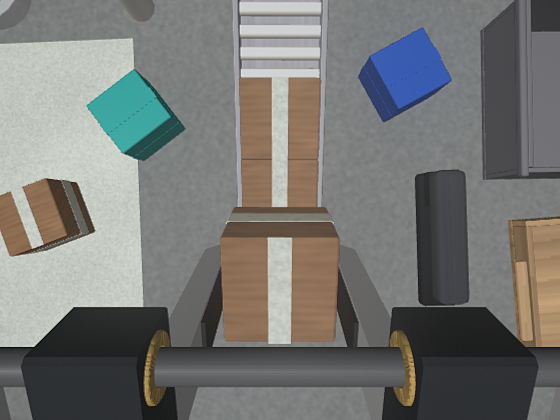

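View pics/s5.png

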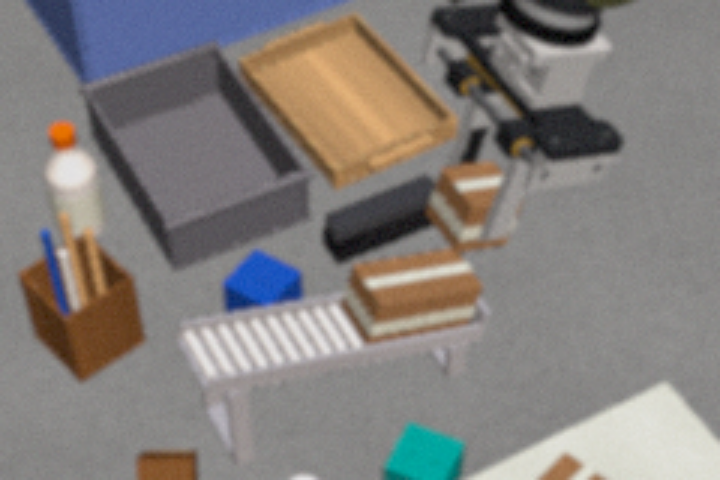

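Run:
```python
from h import *
ct=manip.camera("top")
save(ct,"t6");im=ct["img"][150:330,360:480,::-1];cv2.imwrite("pics/t6z.png",cv2.resize(im,None,fx=3,fy=3,interpolation=2))
for q in [(385,263.6),(457.3,262.7),(461.8,316.4),(387.3,318.2)]: print(np.round(atz(ct,q,26)))
print(step([360,-250,200],toolR(np.pi/2)))
```

```text
[ 470. -211.   26.]
[ 473. -398.   26.]
[ 337. -400.   26.]
[ 332. -211.   26.]
(array([ 73.5, -51. , 259.2]), array([ -0.3 ,  -2.41, -15.99]))
```

View pics/t6z.png

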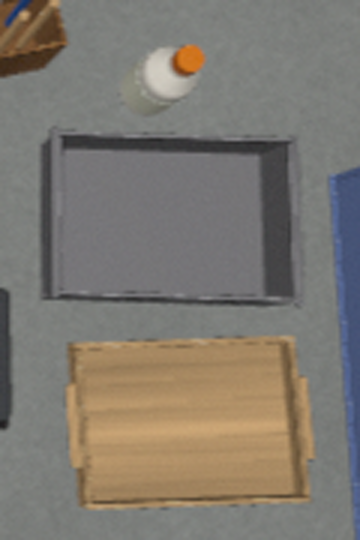

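```bash
python3 -m jog '[8,-12,30,0,0,-4, 16,-25,60,0,-0.5,-8, 24,-38,95,0,-1,-12, 36,-51,130,-0.3,-2.4,-16, 48,-51,165,-0.3,-2.4,-16, 60,-51,200,-0.3,-2.4,-16, 70,-51,235,-0.3,-2.4,-16, 73,-51,259,-0.3,-2.4,-16, 73,-51,259,-0.3,-2.4,-16, 73,-51,259,-0.3,-2.4,-16]'
python3 - <<'E'
from h import *
c=manip.camera("wrist");save(c,"w7");np.save("w7.npy",np.r_[c["origin"],c["orientation"]])
E
```

```text
clock: 7.3
eef_pos: [360.2, -250.3, 199.0]
eef_rot: [-1.573, -0.002, 3.139]
wrist_force: [-0.4, 1.9, -1.2]
finger_gap: 50.1
```

View pics/w7.png

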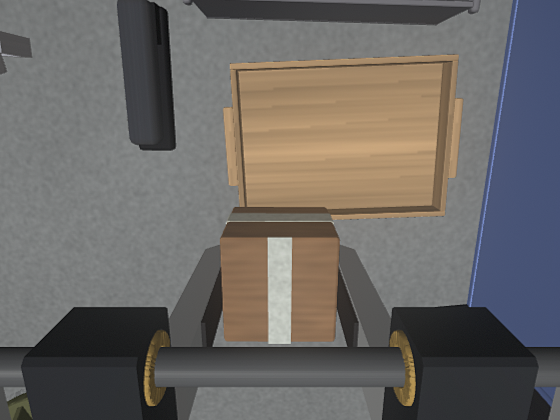

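Run:
```python
from h import *
w=np.load("w7.npy");cw=dict(intrinsics=K,origin=w[:3],orientation=w[3:]);ct=manip.camera("top")
P=[]
for n,a,b in [("TL",(231,65.5),(384,264.3)),("TR",(457,56),(458.3,262.3)),("BR",(443,215),(462.7,316))]:
    print(n,atz(cw,a,26).round(1),atz(ct,b,26).round(1),[x.round(1) if hasattr(x,'round') else x for x in tri([(cw,a),(ct,b)])]);P.append(atz(cw,a,26))
ctr=(P[0]+P[2])/2;v=P[0]-P[1];u=P[1]-P[2];print(ctr,np.arctan2(v[1],v[0])-np.pi/2,np.arctan2(u[1],u[0]),np.linalg.norm(v),np.linalg.norm(u))
```

```text
TL [ 466.8 -210.    26. ] [ 468.1 -208.3   26. ] [array([ 467.7, -209.5,   21.2]), np.float64(0.5)]
TR [ 473.7 -396.4   26. ] [ 473.6 -400.5   26. ] [array([ 473.6, -397.3,   28.4]), np.float64(1.9)]
BR [ 336.7 -401.    26. ] [ 338.5 -402.5   26. ] [array([ 339.4, -397.8,   34.8]), np.float64(0.7)]
[ 401.74648865 -305.49898609   26.        ] 0.036948009760200407 0.03390314972233324 186.54569666362505 137.13671216045557
```

Run:
```python
from h import *
print(step([400.5,-267.5,80],toolR(np.pi/2+.035)))
```

```text
(array([-39.8, 119.4,  18.5]), array([ 0.07, -2.  ,  0.06]))
```

```bash
python3 -m jog '[-20,20,9,0,-1,0, -40,50,18.5,0,-2,0, -40,85,18.5,0,-2,0, -40,110,18.5,0,-2,0, -40,119,18.5,0,-2,0, -40,119,18.5,0,-2,0]'
python3 - <<'E'
from h import *
print(step([400.5,-267.5,42],toolR(np.pi/2+.035)))
c=manip.camera("wrist");save(c,"w8")
E
```

```text
clock: 7.9
eef_pos: [400.4, -266.9, 79.5]
eef_rot: [-1.573, -0.003, -3.105]
wrist_force: [-0.2, -0.1, -1.5]
finger_gap: 49.7
(array([-0.2, 37.5,  0.8]), array([0.15, 0.06, 0.17]))
```

View pics/w8.png

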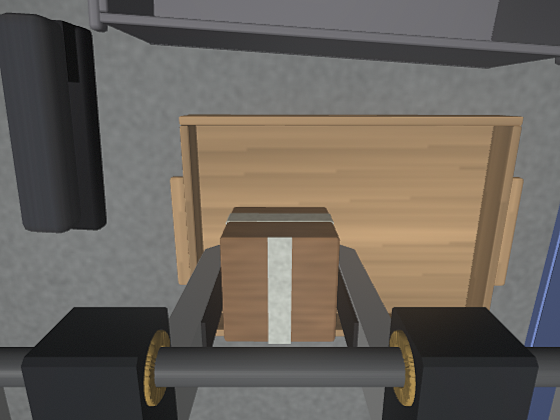

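```bash
python3 -m jog '[0,15,0,0,0,0, 0,26,0,0,0,0, 0,32,0,0,0,0, 0,35,0,0,0,0, 0,37,0,0,0,0, 0,37.5,0,0,0,0,0,38,0,0,0,0,0,38,0,0,0,0]'
```

```text
clock: 8.62
eef_pos: [401.0, -268.5, 43.5]
eef_rot: [-1.57, 0.0, -3.107]
wrist_force: [0.5, -0.0, -1.9]
finger_gap: 49.8
```

```bash
python3 -m jog '[0,1,0,0,0,0,0,2,0,0,0,0,0,2,0,0,0,0]'; python3 -m jog '[0,1,0,0,0,0,0,1,0,0,0,0]'
```

```text
clock: 8.87
eef_pos: [400.8, -268.3, 41.1]
eef_rot: [-1.571, -0.0, -3.107]
wrist_force: [0.3, -0.8, -0.4]
finger_gap: 50.0
clock: 9.03
eef_pos: [400.8, -268.3, 40.0]
eef_rot: [-1.571, -0.0, -3.107]
wrist_force: [0.4, -0.6, -1.3]
finger_gap: 49.8
```

```bash
python3 -m jog '[0,1,0,0,0,0,0,1,0,0,0,0]';python3 -m jog '[0,1,0,0,0,0,0,1,0,0,0,0]'; python3 -m jog '[0,1,0,0,0,0,0,1,0,0,0,0]'
```

```text
clock: 9.2
eef_pos: [400.9, -268.4, 39.7]
eef_rot: [-1.571, 0.0, -3.107]
wrist_force: [-2.8, 2.5, 8.1]
finger_gap: 49.7
clock: 9.37
eef_pos: [401.1, -268.4, 39.4]
eef_rot: [-1.571, 0.001, -3.107]
wrist_force: [-7.0, 6.2, 20.9]
finger_gap: 49.7
clock: 9.53
eef_pos: [401.4, -268.4, 38.8]
eef_rot: [-1.57, 0.001, -3.107]
wrist_force: [-6.3, 7.9, 24.7]
finger_gap: 49.9
```

```bash
python3 -m jog '[0,-3,0,0,0,0,0,-3,0,0,0,0,0,-3,0,0,0,0,0,-3,0,0,0,0]' 63; python3 -m jog '[0,-15,0,0,0,0,0,-35,0,0,0,0, 0,-65,0,0,0,0,0,-100,0,0,0,0, 0,-140,0,0,0,0,0,-150,0,0,0,0,0,-150,0,0,0,0]';python3 - <<'E'
from h import *
print(step([430,-20,200],BR))
c=manip.camera("wrist");save(c,"w9")
E
```

```text
clock: 9.87
eef_pos: [400.8, -268.3, 40.0]
eef_rot: [-1.571, -0.0, -3.107]
wrist_force: [0.2, -0.1, 0.5]
finger_gap: 62.6
clock: 10.45
eef_pos: [401.7, -269.1, 192.9]
eef_rot: [-1.567, 0.004, -3.107]
wrist_force: [-0.0, 0.7, 0.0]
finger_gap: 62.9
(array([ -36.9,   -7.8, -247.9]), array([ 0.44,  4.45, 15.8 ]))
```

View pics/w9.png

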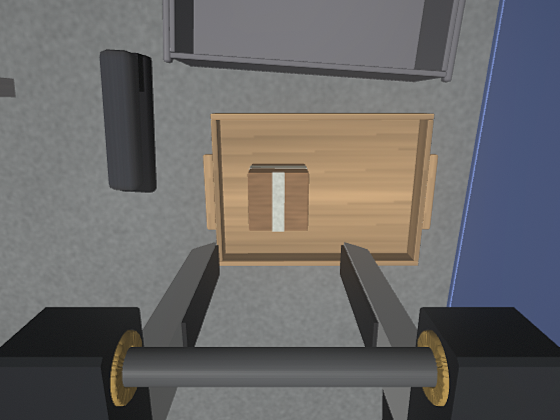

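Run:
```python
from h import *
print(step(bed(25,115),BR))
```

```text
(array([ -66.8,   29.2, -271.5]), array([ 0.56,  4.44, 15.95]))
```

```bash
python3 -m jog '[-9,0,-38,0,1,4, -18,0,-76,0,2,8, -27,0,-114,0.2,3,12, -36,0,-152,0.5,4.4,16, -45,0,-190,0.5,4.4,16, -56,10,-225,0.5,4.4,16, -63,20,-255,0.5,4.4,16, -67,29,-271.5,0.5,4.4,16, -67,29,-271.5,0.5,4.4,16, -67,29,-271.5,0.5,4.4,16]' 90;python3 - <<'E'
from h import *
print(step(bed(25,37),BR))
c=manip.camera("wrist");save(c,"w10")
E
```

```text
clock: 11.33
eef_pos: [457.5, 6.0, 159.2]
eef_rot: [-1.573, 0.276, 3.101]
wrist_force: [-0.5, -1.0, 0.1]
finger_gap: 89.8
(array([-1.8, 76.3,  1.1]), array([0.16, 0.12, 0.25]))
```

View pics/w10.png

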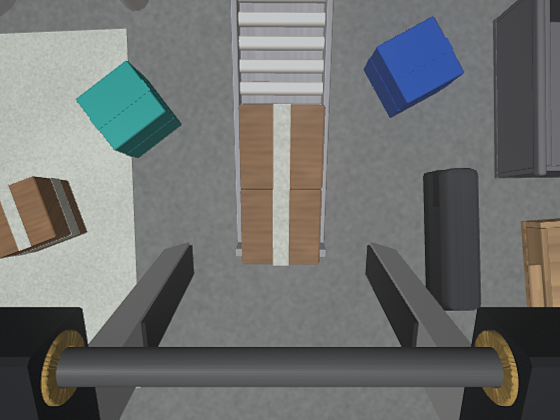

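Two cartons run down to the front; old2 now sits where old1 was (seam at row 189, front edge row 264). Same grasp.

```bash
python3 -m jog '[0,20,0,0,0,0, -1,40,0.5,0,0,0, -1,60,1,0,0,0, -1.5,72,1,0,0,0, -1.5,76,1,0,0,0, -1.5,76,1,0,0,0]' && python3 -m jog '[0,0,0,0,0,0, 0,0,0,0,0,0, 0,0,0,0,0,0, 0,0,0,0,0,0, 0,0,0,0,0,0, 0,0,0,0,0,0,0,0,0,0,0,0,0,0,0,0,0,0,0,0,0,0,0,0]' 30 20; python3 -m jog '[0,-8,0,0,0,0, 0,-18,0,0,0,0, 0,-30,0,0,0,0, 0,-45,0,0,0,0, 0,-65,0,0,0,0, 0,-90,0,0,0,0,0,-90,0,0,0,0]'
python3 - <<'E'
from h import *
print(step([403,-343.5,200],toolR(np.pi/2+.035)))
c=manip.camera("wrist");save(c,"w11")
E
```

```text
clock: 11.88
eef_pos: [480.3, 2.6, 87.7]
eef_rot: [-1.573, 0.277, 3.097]
wrist_force: [-0.3, -0.6, 0.4]
finger_gap: 89.9
clock: 12.63
eef_pos: [480.8, 3.6, 88.7]
eef_rot: [-1.573, 0.28, 3.099]
wrist_force: [-2.3, 1.1, 5.5]
finger_gap: 49.9
clock: 13.22
eef_pos: [456.2, 4.4, 179.3]
eef_rot: [-1.573, 0.284, 3.099]
wrist_force: [0.7, 0.7, -1.1]
finger_gap: 50.0
(array([ 31. , -31.2, 349.8]), array([ -0.52,  -4.4 , -16.29]))
```

View pics/w11.png

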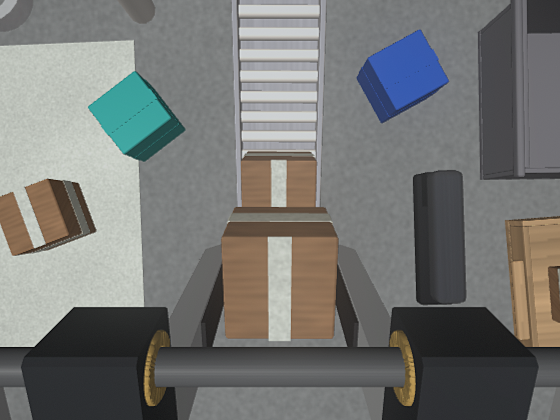

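```bash
python3 -m jog '[3,-10,38,0,0,-4, 6,-20,76,0,-1,-8, 10,-31,114,0,-2,-12, 14,-31,152,-0.3,-3,-16, 18,-31,190,-0.5,-4.4,-16.3, 22,-31,230,-0.5,-4.4,-16.3, 25,-31,270,-0.5,-4.4,-16.3, 28,-31,310,-0.5,-4.4,-16.3, 31,-31,349,-0.5,-4.4,-16.3, 31,-31,349.5,-0.5,-4.4,-16.3]'; python3 -m jog '[0,0,0,0,0,0]'
python3 - <<'E'
from h import *
print(step([403,-343.5,44],toolR(np.pi/2+.035)))
E
```

```text
clock: 14.1
eef_pos: [401.1, -348.0, 193.8]
eef_rot: [-1.572, -0.007, -3.111]
wrist_force: [0.4, -0.3, -2.3]
finger_gap: 49.7
clock: 14.18
eef_pos: [401.9, -344.2, 193.9]
eef_rot: [-1.573, -0.007, -3.11]
wrist_force: [0.5, 0.8, -2.3]
finger_gap: 50.1
(array([ -2.2, 149.8,  -0.4]), array([ 0.13, -0.17,  0.41]))
```

```bash
python3 -m jog '[-2,40,0,0,0,0.4, -2,80,0,0,0,0.4, -2,115,0,0,0,0.4, -2,135,0,0,0,0.4, -2,143,0,0,0,0.4,-2,146,0,0,0,0.4,-2,147,0,0,0,0.4,-2,147,0,0,0,0.4]'; python3 -m jog '[0,1,0,0,0,0,0,2,0,0,0,0,0,2,0,0,0,0]';  python3 -m jog '[0,1,0,0,0,0,0,1,0,0,0,0]'; python3 -m jog '[0,1,0,0,0,0,0,1,0,0,0,0]'
```

```text
clock: 14.85
eef_pos: [404.7, -343.2, 49.8]
eef_rot: [-1.57, 0.003, -3.106]
wrist_force: [0.4, 0.6, -0.1]
finger_gap: 49.9
clock: 15.1
eef_pos: [404.3, -343.3, 47.1]
eef_rot: [-1.57, 0.002, -3.107]
wrist_force: [-0.4, -0.3, -1.0]
finger_gap: 50.0
clock: 15.27
eef_pos: [404.1, -343.2, 45.7]
eef_rot: [-1.571, 0.002, -3.107]
wrist_force: [0.2, -0.5, -1.8]
finger_gap: 49.7
clock: 15.43
eef_pos: [404.0, -343.1, 44.5]
eef_rot: [-1.571, 0.002, -3.107]
wrist_force: [0.3, -0.2, -2.0]
finger_gap: 49.9
```

```bash
python3 -m jog '[0,1,0,0,0,0,0,1,0,0,0,0]'; python3 -m jog '[0,1,0,0,0,0,0,1,0,0,0,0]'
```

```text
clock: 15.6
eef_pos: [404.0, -343.1, 43.4]
eef_rot: [-1.571, 0.002, -3.107]
wrist_force: [0.9, -0.2, -1.5]
finger_gap: 50.0
clock: 15.77
eef_pos: [404.2, -343.2, 43.1]
eef_rot: [-1.571, 0.002, -3.107]
wrist_force: [-1.7, 1.8, 7.0]
finger_gap: 49.9
```

```bash
python3 -m jog '[0,-0.5,0,0,0,0,0,-0.5,0,0,0,0,0,-0.5,0,0,0,0,0,-0.5,0,0,0,0]' 63; python3 -m jog '[0,-15,0,0,0,0,0,-35,0,0,0,0, 0,-65,0,0,0,0,0,-100,0,0,0,0, 0,-140,0,0,0,0,-10,-180,-10,0,0,0,-30,-215,-30,0,0,0,-50,-235,-55,0,0,0,-60,-240,-80,0,0,0,-60,-240,-80,0,0,0]';python3 - <<'E'
from h import *
c=manip.camera("wrist");save(c,"w12");np.save("w12.npy",np.r_[c["origin"],c["orientation"]])
E
```

```text
clock: 16.1
eef_pos: [404.1, -343.1, 43.0]
eef_rot: [-1.571, 0.002, -3.107]
wrist_force: [0.1, -0.2, 0.2]
finger_gap: 62.9
clock: 16.93
eef_pos: [462.7, -258.1, 285.4]
eef_rot: [-1.57, 0.005, -3.104]
wrist_force: [0.9, -1.0, -0.3]
finger_gap: 62.9
```

View pics/w12.png

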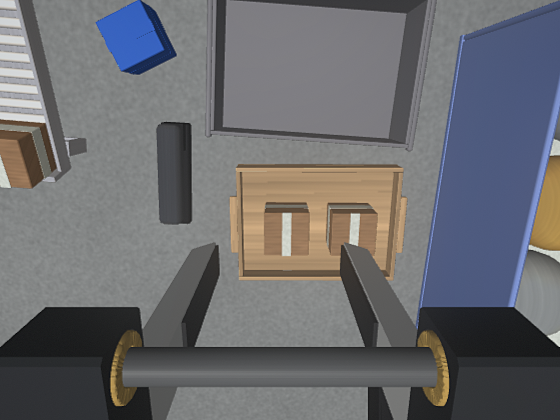

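Run:
```python
from h import *
w=np.load("w12.npy");cw=dict(intrinsics=K,origin=w[:3],orientation=w[3:]);ct=manip.camera("top")
for q in [(208,135),(410,150)]: print(atz(cw,q,65).round(1))
for q in [(377.7,194),(458.6,195.9),(458.6,249.5),(375.5,248.6)]: print(atz(ct,q,65).round(1))
s=manip.read_state()
print(step([480,215,300],toolR(np.pi/2)))
```

```text
[ 507.  -185.3   65. ]
[ 499.8 -388.7   65. ]
[ 645.9 -189.    65. ]
[ 641.1 -395.2   65. ]
[ 504.5 -386.1   65. ]
[ 506.3 -178.4   65. ]
(array([ -36.3,  -16.8, -474.6]), array([ 0.  ,  2.09, -0.1 ]))
```

```bash
python3 -m jog '[-3,-2,-40,0,0.5,0, -6,-4,-80,0,1,0, -10,-6,-120,0,1.5,0, -14,-8,-160,0,2,0, -18,-10,-200,0,2,0, -22,-12,-240,0,2,0, -26,-14,-280,0,2,0, -30,-15,-320,0,2,0,-33,-16,-360,0,2,0,-36,-17,-400,0,2,0]' 90; python3 -m jog '[0,0,-40,0,0,0, 0,0,-80,0,0,0, 0,0,-110,0,0,0, 0,0,-110,0,0,0, 0,0,-110,0,0,0]';python3 - <<'E'
from h import *
c=manip.camera("wrist");save(c,"w13");np.save("w13.npy",np.r_[c["origin"],c["orientation"]])
for th in ["new1_mid","burst1_mid"]:
    print(th,[(np.round(d["xy"],1).tolist(),round(float(d["score"]),2)) for d in manip.tip_of(th,c)[:6]])
E
```

```text
clock: 17.87
eef_pos: [482.8, 140.7, 299.7]
eef_rot: [-1.571, 0.001, 3.14]
wrist_force: [0.7, -0.4, 0.7]
finger_gap: 90.2
clock: 18.28
eef_pos: [483.0, 249.9, 299.1]
eef_rot: [-1.57, -0.0, -3.141]
wrist_force: [-0.4, -1.2, -0.3]
finger_gap: 90.0
new1_mid [([313.8, 167.6], 0.67)]
burst1_mid []
```

View pics/w13.png

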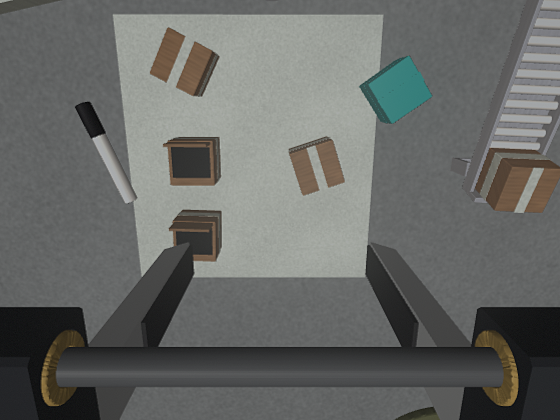

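Run:
```python
from h import *
a=cv2.imread("pics/w13.png")[10:280,130:360]
cv2.imwrite("pics/w13z.png",cv2.resize(a,None,fx=2.2,fy=2.2,interpolation=2)[:600])
```

```text
(no output)
```

View pics/w13z.png

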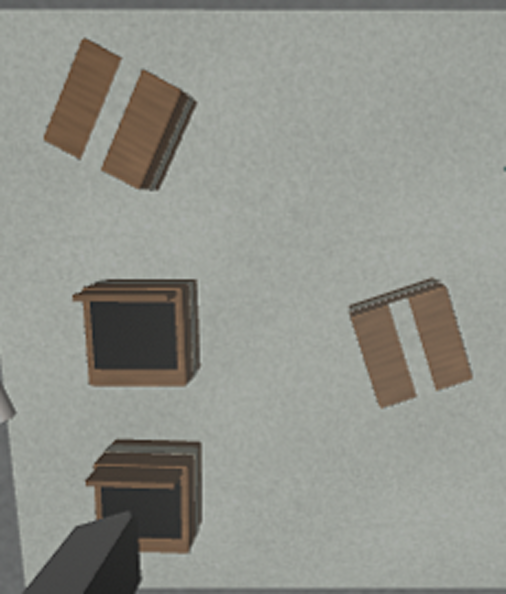

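Run:
```python
from h import *
w=np.load("w13.npy");cw=dict(intrinsics=K,origin=w[:3],orientation=w[3:])
D={"a":[(351,313),(443,286),(471,380),(381,408)],"b":[(83,38),(183,92),(141,188),(44,141)],"u1":[(89,385),(186,384),(184,293)],"u2":[(190,551),(187,466)]}
for k,v in D.items():
    P=np.array([atz(cw,(x/2.2+130,y/2.2+10),48) for x,y in v]);print(k,P[:,:2].round(1).tolist(),np.linalg.norm(np.diff(P,axis=0),axis=1).round(1))
    if len(P)==4:
        c=P.mean(0);e=P[1]-P[0]+P[2]-P[3];print(c.round(1),"edge yaw deg",np.degrees(np.arctan2(e[1],e[0])))
ct=manip.camera("top");cs=manip.camera("scene");print(proj(ct,[540,220,48]))
for n,c in (("s",cs),("t",ct)):
  for th in ("new1_mid","burst1_mid"): print(n,th,[(np.round(d["xy"],1).tolist(),round(float(d["score"]),2)) for d in manip.masks_of(th,c)[:6]])
s=manip.read_state();print(s["clock"])
```

```text
a [[507.7, 238.8], [521.0, 193.7], [473.8, 177.6], [459.1, 223.0]] [47.1 49.9 47.7]
[490.4 208.3  48. ] edge yaw deg -72.81317427124009
b [[632.4, 361.8], [609.6, 317.4], [567.0, 339.4], [588.1, 383.6]] [49.9 47.9 49. ]
[599.3 350.5  48. ] edge yaw deg -116.33839785912032
u1 [[471.0, 371.7], [471.6, 322.3], [517.4, 321.2]] [49.3 45.9]
u2 [[379.6, 324.4], [427.7, 323.8]] [48.2]
[218.2487357  235.58743453]
s new1_mid [([347.3, 248.0], 0.7), ([223.1, 132.9], 0.26)]
s burst1_mid []
t new1_mid [([229.2, 255.1], 0.71), ([424.6, 292.5], 0.58), ([361.7, 154.4], 0.17)]
t burst1_mid []
18.7333
```

Run:
```python
from h import *
print(step([490.4,208.3,130],toolR(np.radians(107.2))))
```

```text
(array([ -7.1, 170.5,  41.1]), array([  0.  , -17.25,  -0.11]))
```

```bash
python3 -m jog '[-3,35,14,0,-5,0, -7,70,28,0,-10,0, -7,110,41,0,-15,0, -7,145,41,0,-17.2,0, -7,170,41,0,-17.2,0, -7,170,41,0,-17.2,0, -7,170,41,0,-17.2,0]' ;python3 - <<'E'
from h import *
print(step([490.4,208.3,37],toolR(np.radians(107.2))))
c=manip.camera("wrist");save(c,"w14");np.save("w14.npy",np.r_[c["origin"],c["orientation"]])
E
```

```text
clock: 19.32
eef_pos: [490.1, 208.7, 130.5]
eef_rot: [-1.57, 0.0, -2.842]
wrist_force: [0.8, -0.2, 0.4]
finger_gap: 90.2
(array([-0.1, 93.5,  0.5]), array([-0.02, -0.04, -0.02]))
```

View pics/w14.png

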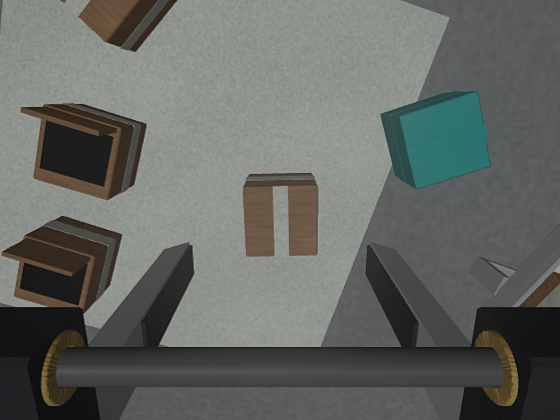

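```bash
python3 - <<'E'
from h import *
g=lambda n:(lambda w:dict(intrinsics=K,origin=w[:3],orientation=w[3:]))(np.load(n))
for a,b in [((351,313),(244,187)),((471,380),(317.5,255)),((381,408),(247,256))]: print(tri([(g("w13.npy"),(a[0]/2.2+130,a[1]/2.2+10)),(g("w14.npy"),b)]))
E
python3 -m jog '[0,30,0,0,0,0, 0,60,0,0,0,0, 0,80,0.5,0,0,0, 0,90,0.5,0,0,0, 0,93,0.5,0,0,0,0,93,0.5,0,0,0]' && python3 -m jog '[0,0,0,0,0,0, 0,0,0,0,0,0, 0,0,0,0,0,0, 0,0,0,0,0,0, 0,0,0,0,0,0, 0,0,0,0,0,0,0,0,0,0,0,0,0,0,0,0,0,0,0,0,0,0,0,0]' 30 20; python3 -m jog '[0,-8,0,0,0,0, 0,-18,0,0,0,0, 0,-35,0,0,0,0, 0,-70,0,0,0,0, 0,-110,0,0,0,0, 0,-150,0,0,0,0,0,-150,0,0,0,0]'
python3 - <<'E'
from h import *
print(step(bed(95,120),BR))
c=manip.camera("wrist");save(c,"w15")
E
```

```text
(array([508.49058979, 238.63088865,  55.67038936]), np.float64(0.43854546438618186))
(array([472.73893244, 176.04222136,  42.37059882]), np.float64(0.5726174294919912))
(array([458.09730614, 222.89291404,  43.965032  ]), np.float64(0.15379369723311526))
clock: 19.87
eef_pos: [491.2, 208.8, 38.6]
eef_rot: [-1.571, 0.003, -2.842]
wrist_force: [0.4, -0.8, -0.2]
finger_gap: 90.0
clock: 20.62
eef_pos: [490.5, 208.5, 37.5]
eef_rot: [-1.571, 0.002, -2.841]
wrist_force: [-0.8, -1.5, 3.5]
finger_gap: 50.1
clock: 21.2
eef_pos: [492.5, 209.3, 196.0]
eef_rot: [-1.571, 0.014, -2.841]
wrist_force: [0.9, 0.6, -0.6]
finger_gap: 49.9
(array([ 31.1,  10.3, 207.2]), array([ 2.9 , 19.51, 15.11]))
```

View pics/w15.png

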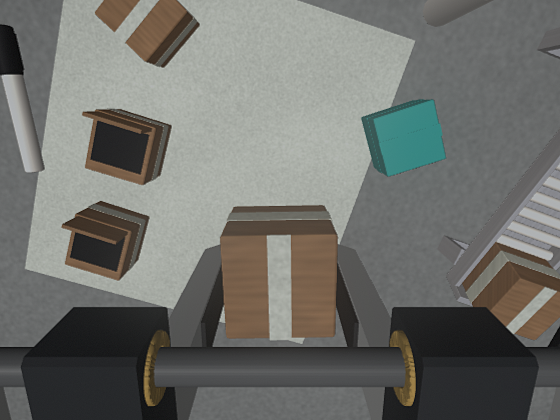

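```bash
python3 -m jog '[4,0,25,0,2,2, 8,0,55,0,6,5, 12,0,90,1,10,8, 18,2,130,2,14,11, 25,6,165,2.5,18,14, 30,10,195,2.9,19.5,15.1, 31,10,207,2.9,19.5,15.1, 31,10,207,2.9,19.5,15.1, 31,10,207,2.9,19.5,15.1]'
python3 - <<'E'
from h import *
print(step(bed(88,42),BR))
c=manip.camera("wrist");save(c,"w16")
E
```

```text
clock: 22.0
eef_pos: [521.5, 1.3, 176.9]
eef_rot: [-1.566, 0.268, 3.099]
wrist_force: [-1.1, 0.6, -2.2]
finger_gap: 50.0
(array([ 1.2, 70.7, -1.4]), array([-0.26,  0.01,  0.71]))
```

View pics/w16.png

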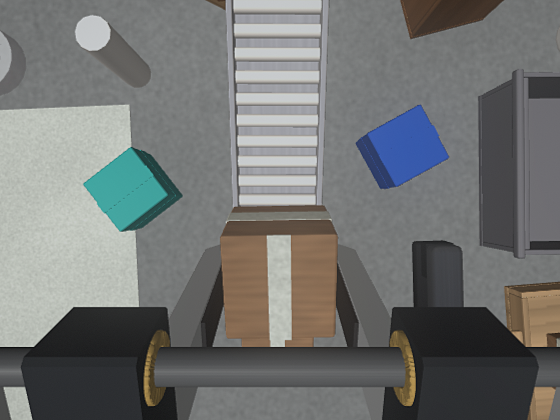

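```bash
python3 -m jog '[0,20,0,-0.2,0,0.7, 1,40,-1,-0.2,0,0.7, 1,58,-1.4,-0.2,0,0.7, 1,67,-1.4,-0.2,0,0.7, 1,70,-1.4,-0.2,0,0.7,1,70,-1.4,-0.2,0,0.7,1,70,-1.4,-0.2,0,0.7]'
python3 - <<'E'
from h import *
print(step(bed(88,39),BR))
E
python3 -m jog '[0,1,0,0,0,0,0,1,0,0,0,0]'
```

```text
clock: 22.63
eef_pos: [539.7, 2.2, 110.4]
eef_rot: [-1.57, 0.282, 3.1]
wrist_force: [-0.3, -0.8, -1.6]
finger_gap: 50.0
(array([1.1, 4.7, 0.6]), array([-0.04,  0.1 , -0.1 ]))
clock: 22.8
eef_pos: [540.0, 1.9, 109.4]
eef_rot: [-1.57, 0.282, 3.1]
wrist_force: [0.2, 0.2, -1.5]
finger_gap: 50.0
```

```bash
python3 -m jog '[0,1,0,0,0,0,0,2,0,0,0,0]'; python3 -m jog '[0,1,0,0,0,0,0,1,0,0,0,0]'; python3 -m jog '[0,1,0,0,0,0,0,1,0,0,0,0]'
```

```text
clock: 22.97
eef_pos: [540.4, 1.8, 107.1]
eef_rot: [-1.57, 0.282, 3.1]
wrist_force: [-0.1, -1.4, -1.7]
finger_gap: 50.1
clock: 23.13
eef_pos: [540.5, 1.8, 105.6]
eef_rot: [-1.57, 0.281, 3.1]
wrist_force: [-0.7, 0.4, -1.0]
finger_gap: 49.9
clock: 23.3
eef_pos: [541.2, 1.7, 105.5]
eef_rot: [-1.569, 0.282, 3.1]
wrist_force: [-2.1, 0.2, 6.0]
finger_gap: 50.1
```

```bash
python3 -m jog '[0,-0.5,0,0,0,0,0,-0.5,0,0,0,0,0,-0.5,0,0,0,0,0,-0.5,0,0,0,0,0,-0.5,0,0,0,0]' 64; python3 -m jog '[0,-10,0,0,0,0,0,-30,0,0,0,0, 0,-60,0,0,0,0,0,-95,0,0,0,0, 0,-120,0,0,0,0,0,-120,0,0,0,0,0,-120,0,0,0,0]';python3 - <<'E'
from h import *
c=manip.camera("wrist");save(c,"w17")
print(step([599.3,350.5,200],toolR(np.radians(63.7))))
t=manip.camera("top");im=t["img"][150:330,120:480,::-1];cv2.imwrite("pics/t17.png",cv2.resize(im,None,fx=2.2,fy=2.2,interpolation=2))
E
```

```text
clock: 23.72
eef_pos: [540.7, 1.8, 105.2]
eef_rot: [-1.57, 0.281, 3.1]
wrist_force: [0.9, 0.4, 0.5]
finger_gap: 64.1
clock: 24.3
eef_pos: [507.6, 3.3, 222.4]
eef_rot: [-1.569, 0.284, 3.1]
wrist_force: [-0.1, -0.3, -0.2]
finger_gap: 64.2
(array([ -68.6,   41.1, -350.8]), array([  3.3 ,  23.74, -15.92]))
```

View pics/w17.png

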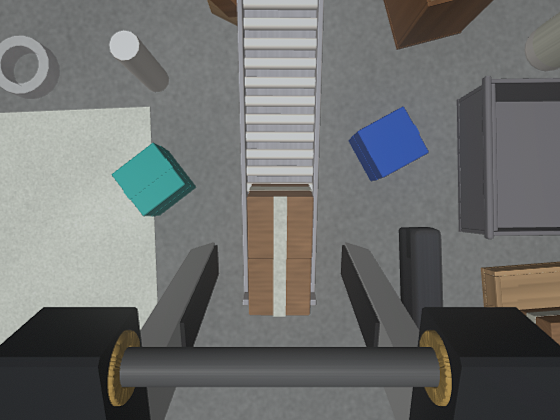

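View pics/t17.png

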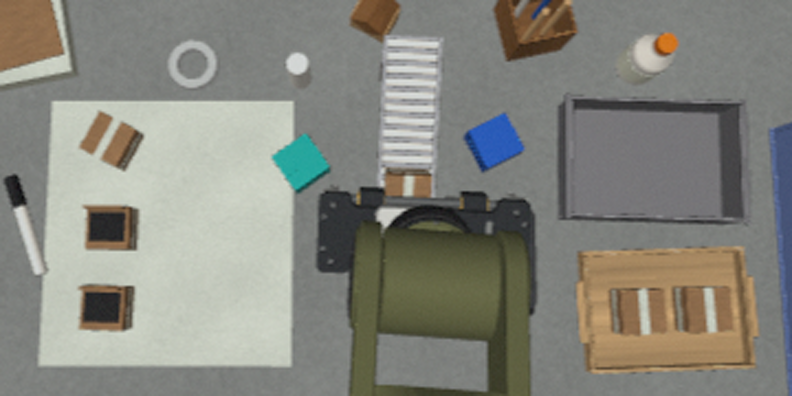

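```bash
python3 -m jog '[-8,4,-38,0,2,-4, -15,8,-77,0.5,4,-8, -23,13,-116,1,8,-11, -31,18,-155,1.6,12,-13, -38,23,-194,2.2,16,-15, -46,28,-232,2.8,20,-15.9, -54,32,-270,3.3,23.7,-15.9, -62,36,-310,3.3,23.7,-15.9, -68,41,-347,3.3,23.7,-15.9, -68.6,41,-351,3.3,23.7,-15.9]' 90; python3 -m jog '[0,0,0,0,0,0,0,0,0,0,0,0]';python3 - <<'E'
from h import *
c=manip.camera("wrist");save(c,"w18");np.save("w18.npy",np.r_[c["origin"],c["orientation"]])
print(step([599.3,350.5,37],toolR(np.radians(63.7))))
E
```

```text
clock: 25.23
eef_pos: [598.5, 355.7, 195.6]
eef_rot: [-1.567, -0.004, 2.687]
wrist_force: [0.5, -0.6, -0.5]
finger_gap: 89.9
clock: 25.4
eef_pos: [599.1, 350.3, 198.1]
eef_rot: [-1.568, -0.002, 2.684]
wrist_force: [-0.5, 0.2, 0.2]
finger_gap: 89.5
(array([  0.3, 161.9,  -1. ]), array([-0.09,  0.  ,  0.06]))
```

View pics/w18.png

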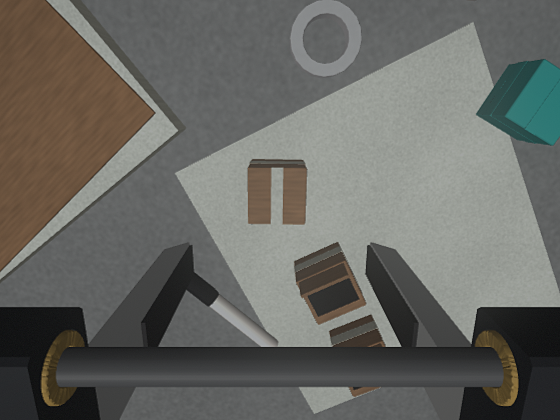

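```bash
python3 - <<'E'
from h import *
w=np.load("w18.npy");c=dict(intrinsics=K,origin=w[:3],orientation=w[3:])
P=[atz(c,q,48) for q in [(248,167),(306.5,167),(306.5,223.5),(248.5,223.5)]];print(np.mean(P,0),np.degrees(np.arctan2(*(P[0]-P[1]+P[3]-P[2])[[1,0]])))
E
python3 -m jog '[0,35,0,0,0,0, 0,70,0,0,0,0, 0,105,-0.5,0,0,0, 0,135,-1,0,0,0,0,154,-1,0,0,0, 0,161,-1,0,0,0,0,161,-1,0,0,0]'
```

```text
[600.40177939 350.92632159  48.        ] 63.7310269285209
clock: 26.03
eef_pos: [599.5, 350.1, 37.6]
eef_rot: [-1.568, -0.002, 2.682]
wrist_force: [0.9, 0.4, -1.2]
finger_gap: 90.1
```

```bash
python3 -m jog '[0,0,0,0,0,0, 0,0,0,0,0,0, 0,0,0,0,0,0, 0,0,0,0,0,0, 0,0,0,0,0,0, 0,0,0,0,0,0,0,0,0,0,0,0,0,0,0,0,0,0,0,0,0,0,0,0]' 30 20; python3 -m jog '[0,-8,0,0,0,0, 0,-18,0,0,0,0, 0,-35,0,0,0,0, 0,-70,0,0,0,0, 0,-110,0,0,0,0, 0,-150,0,0,0,0,0,-165,0,0,0,0,0,-165,0,0,0,0]'
python3 - <<'E'
from h import *
print(step(bed(138,105),BR))
E
```

```text
clock: 26.78
eef_pos: [599.9, 351.7, 39.1]
eef_rot: [-1.571, -0.0, 2.683]
wrist_force: [-0.5, -0.2, 3.8]
finger_gap: 50.1
clock: 27.45
eef_pos: [601.0, 352.2, 210.0]
eef_rot: [-1.577, 0.005, 2.683]
wrist_force: [-0.5, 0.1, -1.6]
finger_gap: 50.1
(array([-127.5,   25.7,  329.7]), array([ -3.03, -23.67,  15.47]))
```

```bash
python3 -m jog '[-14,0,36,0,-3,2, -28,0,72,-0.5,-7,5, -42,0,109,-1,-11,8, -56,0,145,-1.5,-15,11, -70,0,181,-2,-19,13, -84,2,218,-2.5,-22,15, -98,6,254,-3,-23.7,15.5, -112,12,290,-3,-23.7,15.5, -124,20,321,-3,-23.7,15.5, -127.5,25.7,330,-3,-23.7,15.5]'; python3 -m jog '[0,0,0,0,0,0,0,0,0,0,0,0]';python3 - <<'E'
from h import *
c=manip.camera("wrist");save(c,"w19")
print(step(bed(138,43),BR))
E
```

```text
clock: 28.28
eef_pos: [566.9, -4.5, 176.6]
eef_rot: [-1.565, 0.271, 3.097]
wrist_force: [-0.5, -0.1, -1.1]
finger_gap: 50.0
clock: 28.45
eef_pos: [567.8, -0.7, 177.4]
eef_rot: [-1.566, 0.271, 3.099]
wrist_force: [-0.9, 0.2, -1.1]
finger_gap: 50.0
(array([-3.2, 57.6, -0.5]), array([-0.24,  0.1 ,  0.44]))
```

View pics/w19.png

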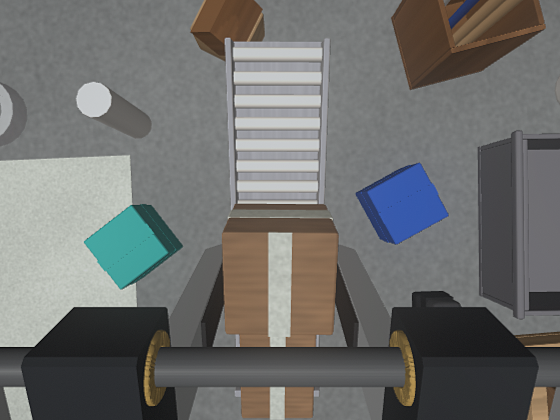

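```bash
python3 -m jog '[-1,20,0,-0.2,0,0.4, -3,38,-0.5,-0.2,0,0.4, -3,50,-0.5,-0.2,0,0.4, -3,55,-0.5,-0.2,0,0.4,-3,57,-0.5,-0.2,0,0.4,-3,57,-0.5,-0.2,0,0.4]'; python3 -m jog '[0,1,0,0,0,0,0,2,0,0,0,0]'; python3 -m jog '[0,1,0,0,0,0,0,1,0,0,0,0]';python3 -m jog '[0,1,0,0,0,0,0,1,0,0,0,0]'
```

```text
clock: 29.0
eef_pos: [586.5, -0.8, 124.1]
eef_rot: [-1.569, 0.28, 3.101]
wrist_force: [-0.6, 0.3, -1.6]
finger_gap: 49.9
clock: 29.17
eef_pos: [587.3, -1.2, 123.0]
eef_rot: [-1.569, 0.281, 3.1]
wrist_force: [-0.5, 0.2, -0.2]
finger_gap: 50.1
clock: 29.33
eef_pos: [587.3, -1.4, 121.5]
eef_rot: [-1.569, 0.28, 3.1]
wrist_force: [-0.5, 0.3, -0.9]
finger_gap: 49.9
clock: 29.5
eef_pos: [587.7, -1.4, 120.5]
eef_rot: [-1.569, 0.281, 3.1]
wrist_force: [-0.2, 0.5, 0.0]
finger_gap: 50.0
```

```bash
python3 -m jog '[0,1,0,0,0,0,0,1,0,0,0,0]';python3 -m jog '[0,1,0,0,0,0,0,1,0,0,0,0]'
python3 - <<'E'
from h import *
print((manip.read_state()["eef_pos"]-BO)@np.column_stack([BU,BV,BN]))
E
```

```text
clock: 29.67
eef_pos: [588.4, -1.4, 120.7]
eef_rot: [-1.569, 0.282, 3.1]
wrist_force: [-5.5, -0.7, 11.1]
finger_gap: 50.1
clock: 29.83
eef_pos: [589.0, -1.4, 120.6]
eef_rot: [-1.569, 0.284, 3.1]
wrist_force: [-8.5, 0.4, 19.1]
finger_gap: 50.5
[139.47606801  -0.86138026  39.83772798]
```

Contact; release and lift.

```bash
python3 -m jog '[0,-2,0,0,0,0,0,-2,0,0,0,0,0,-2,0,0,0,0,0,-2,0,0,0,0,0,-2,0,0,0,0]' 64; python3 -m jog '[0,-10,0,0,0,0,0,-30,0,0,0,0, 0,-60,0,0,0,0,0,-95,0,0,0,0, 0,-120,0,0,0,0,0,-120,0,0,0,0,0,-120,0,0,0,0]';python3 - <<'E'
from h import *
c=manip.camera("wrist");save(c,"w20")
print(step([460,300,240],toolR(np.radians(90))))
E
```

```text
clock: 30.25
eef_pos: [587.5, -1.3, 120.0]
eef_rot: [-1.569, 0.28, 3.1]
wrist_force: [-0.2, -0.7, -0.3]
finger_gap: 63.8
clock: 30.83
eef_pos: [554.5, 0.2, 237.3]
eef_rot: [-1.569, 0.283, 3.1]
wrist_force: [0.1, -0.3, -0.8]
finger_gap: 64.1
(array([ 101.2,  -34. , -295.6]), array([ -0.42,  -2.36, -16.07]))
```

View pics/w20.png

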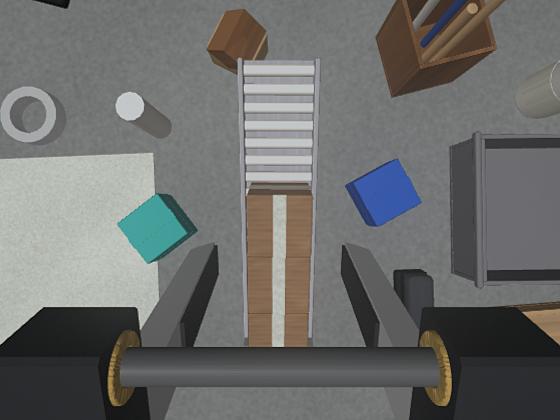

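```bash
python3 -m jog '[12,-4,-36,0,-0.5,-4, 24,-8,-72,0,-1,-8, 36,-12,-108,0,-1.5,-12, 48,-16,-144,-0.4,-2,-16, 60,-20,-180,-0.4,-2.4,-16, 72,-24,-216,-0.4,-2.4,-16, 85,-28,-252,-0.4,-2.4,-16, 98,-32,-288,-0.4,-2.4,-16, 101,-34,-295,-0.4,-2.4,-16,101,-34,-296,-0.4,-2.4,-16]' 90; python3 -m jog '[0,0,0,0,0,0,0,0,0,0,0,0]';python3 - <<'E'
from h import *
c=manip.camera("wrist");save(c,"w21");np.save("w21.npy",np.r_[c["origin"],c["orientation"]])
E
```

```text
clock: 31.72
eef_pos: [459.2, 302.1, 238.5]
eef_rot: [-1.569, -0.001, -3.138]
wrist_force: [0.9, -0.1, 0.4]
finger_gap: 89.8
clock: 31.88
eef_pos: [460.8, 299.3, 239.2]
eef_rot: [-1.57, -0.0, 3.141]
wrist_force: [-0.2, -0.3, 0.7]
finger_gap: 89.9
```

View pics/w21.png

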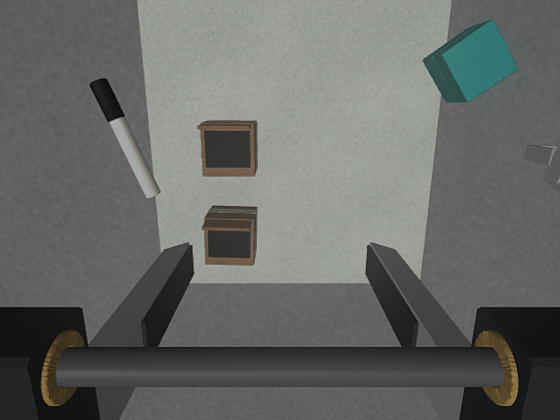

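Run:
```python
import cv2
a=cv2.imread("pics/w21.png")[110:275,185:275]
cv2.imwrite("pics/w21z.png",cv2.resize(a,None,fx=3.5,fy=3.5,interpolation=2))
```

```text
(no output)
```

View pics/w21z.png

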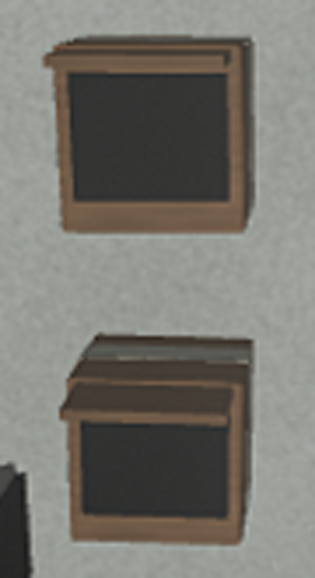

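Run:
```python
from h import *
w=np.load("w21.npy");cw=dict(intrinsics=K,origin=w[:3],orientation=w[3:])
D={"u1":[(62,230),(245,233),(242,48)],"u2":[(72,540),(241,545),(243,382),(70,378)]}
for k,v in D.items():
    P=np.array([atz(cw,(x/3.5+185,y/3.5+110),48) for x,y in v]);e=P[0]-P[1];f=P[2]-P[1]
    print(k,P[:,:2].round(1).tolist(),np.linalg.norm(e),np.linalg.norm(f),"yaw",np.degrees(np.arctan2(e[1],e[0])),np.degrees(np.arctan2(f[1],f[0])),"ctr",((P[0]+P[2])/2).round(1))
```

```text
u1 [[471.2, 371.8], [470.4, 322.3], [519.4, 322.2]] 49.52348206689585 49.01075144808874 yaw 89.02008925318678 -0.11399689505622022 ctr [495.3 347.   48. ]
u2 [[380.0, 374.1], [378.4, 325.1], [428.0, 323.6], [429.2, 372.0]] 48.95476878690607 49.64591724103406 yaw 88.11343443977789 -1.7213551794390558 ctr [404.  348.9  48. ]
```

Run:
```python
from h import *
print(step([495.3,347,37.5],toolR(np.radians(89.5))))
```

```text
(array([-34.3, 201.9, -48.1]), array([-0.05,  0.44, -0.01]))
```

```bash
python3 -m jog '[-12,20,-16,0,0.4,0, -24,50,-32,0,0.4,0, -34,85,-48,0,0.4,0, -34,110,-48,0,0.4,0,-34,110,-48,0,0.4,0,-34,110,-48,0,0.4,0]';python3 - <<'E'
from h import *
c=manip.camera("wrist");save(c,"w22")
print(step([495.3,347,37.5],toolR(np.radians(89.5))))
E
```

```text
clock: 32.43
eef_pos: [494.6, 347.2, 129.5]
eef_rot: [-1.569, -0.001, 3.134]
wrist_force: [-0.2, -0.4, 0.8]
finger_gap: 89.9
(array([ 0.1, 93.8,  0.7]), array([ 0.01,  0.06, -0.09]))
```

View pics/w22.png

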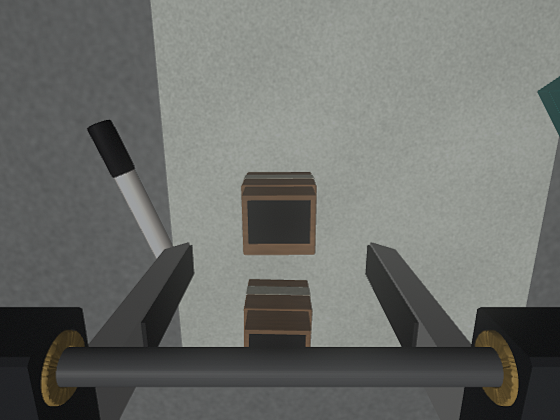

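```bash
python3 - <<'E'
from h import *
w=np.load("w21.npy");cw=dict(intrinsics=K,origin=w[:3],orientation=w[3:])
for q in [(98,82),(148,198),(159,193)]: print(atz(cw,q,7).round())
E
python3 -m jog '[0,30,0,0,0,0, 0,60,0,0,0,0, 0,80,0.5,0,0,0, 0,90,0.5,0,0,0, 0,93.5,0.5,0,0,0,0,93.5,0.5,0,0,0]' 70
```

```text
[557. 479.   7.]
[439. 441.   7.]
[444. 428.   7.]
clock: 32.98
eef_pos: [495.2, 347.9, 37.8]
eef_rot: [-1.571, 0.002, 3.135]
wrist_force: [-0.2, 0.0, 0.5]
finger_gap: 70.0
```

```bash
python3 -m jog '[0,0,0,0,0,0, 0,0,0,0,0,0, 0,0,0,0,0,0, 0,0,0,0,0,0, 0,0,0,0,0,0, 0,0,0,0,0,0]' 30 20; python3 -m jog '[0,-8,0,0,0,0, 0,-18,0,0,0,0, 0,-35,0,0,0,0, 0,-70,0,0,0,0, 0,-110,0,0,0,0, 0,-150,0,0,0,0,0,-185,0,0,0,0,0,-200,0,0,0,0,0,-200,0,0,0,0]'
python3 - <<'E'
from h import *
c=manip.camera("wrist");save(c,"w23")
print(step([571.5,-331,220],toolR(np.radians(88))))
E
```

```text
clock: 33.48
eef_pos: [494.9, 348.1, 37.5]
eef_rot: [-1.571, 0.002, 3.135]
wrist_force: [-1.0, -0.4, 6.0]
finger_gap: 49.8
clock: 34.23
eef_pos: [495.2, 348.5, 241.8]
eef_rot: [-1.574, 0.007, 3.135]
wrist_force: [0.0, 0.7, -0.5]
finger_gap: 49.8
(array([-81.1,  17.8, 678.6]), array([ 0.09,  1.64, -0.22]))
```

View pics/w23.png

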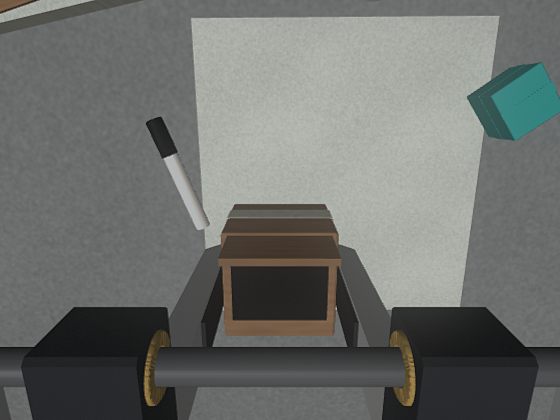

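```bash
python3 -m jog '[-2,0,20,0,0,0, -5,0,55,0,0,0, -9,0,93,0,0,0, -14,0,132,0,0,0, -19,0,171,0,0,0, -24,0,210,0,0.5,0, -29,0,249,0,1,0, -34,0,288,0,1.6,0, -39,0,327,0,1.6,0, -44,0,366,0,1.6,0]'; python3 -m jog '[-5,2,40,0,0,0, -10,5,80,0,0,0, -15,8,120,0,0,0, -20,11,160,0,0,0, -25,14,200,0,0,0, -30,16,240,0,0,0, -34,18,275,0,0,0, -37,18,300,0,0,0, -37,18,312,0,0,0,-37,18,312,0,0,0]'
python3 - <<'E'
from h import *
c=manip.camera("wrist");save(c,"w24");np.save("w24.npy",np.r_[c["origin"],c["orientation"]])
print(step([571.5,-331,45],toolR(np.radians(88))))
E
```

```text
clock: 35.12
eef_pos: [535.2, -20.2, 235.0]
eef_rot: [-1.571, -0.002, 3.107]
wrist_force: [1.2, 0.7, -1.7]
finger_gap: 49.9
clock: 35.95
eef_pos: [561.4, -333.1, 216.6]
eef_rot: [-1.572, -0.002, 3.105]
wrist_force: [0.2, 0.6, -0.6]
finger_gap: 49.7
(array([ -9.9, 172.2,  -0.5]), array([ 0.06, -0.03,  0.07]))
```

View pics/w24.png

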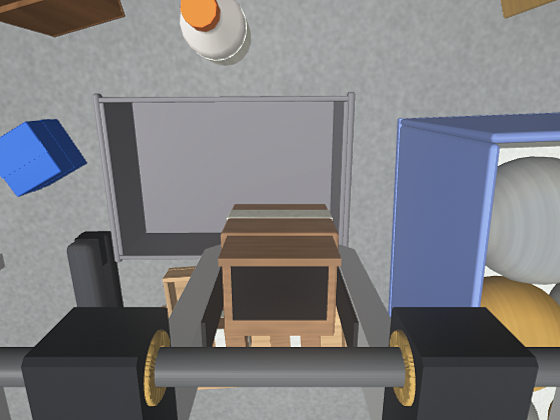

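Run:
```python
from h import *
w=np.load("w24.npy");c=dict(intrinsics=K,origin=w[:3],orientation=w[3:])
a,b,d=[atz(c,q,65) for q in [(97,97),(353,95),(117,261)]];print(a,b,d,(b+d)/2,np.linalg.norm(a-b),np.linalg.norm(a-d),np.degrees(np.arctan2(*(a-b)[[1,0]])))
```

```text
[ 647.95343748 -191.14532488   65.        ] [ 642.05671863 -394.06169372   65.        ] [ 506.88871939 -185.03053908   65.        ] [ 574.47271901 -289.5461164    65.        ] 203.0020296341997 141.19718585587412 88.33546180096717
```

Bin centre confirmed (574, -289), jaw 88°. Lower in.

```bash
python3 -m jog '[-5,10,0,0,0,0, -11,30,0,0,0,0, -11,65,0,0,0,0, -11,100,0,0,0,0, -11,130,0,0,0,0, -11,155,0,0,0,0, -11,168,0,0,0,0, -11,172,0,0,0,0,-11,172,0,0,0,0]'; python3 -m jog '[0,1,0,0,0,0,0,2,0,0,0,0]'; python3 -m jog '[0,1,0,0,0,0,0,2,0,0,0,0]'; python3 -m jog '[0,1,0,0,0,0,0,1,0,0,0,0]'
```

```text
clock: 36.75
eef_pos: [573.7, -330.9, 46.4]
eef_rot: [-1.571, 0.0, 3.108]
wrist_force: [1.3, -0.3, -0.2]
finger_gap: 49.9
clock: 36.92
eef_pos: [574.3, -332.1, 46.6]
eef_rot: [-1.569, 0.003, 3.108]
wrist_force: [0.1, -0.0, -0.6]
finger_gap: 49.9
clock: 37.08
eef_pos: [573.8, -332.1, 43.7]
eef_rot: [-1.57, 0.002, 3.107]
wrist_force: [0.5, 0.2, -1.1]
finger_gap: 49.9
clock: 37.25
eef_pos: [573.4, -331.9, 41.8]
eef_rot: [-1.57, 0.001, 3.107]
wrist_force: [-0.3, -0.1, -1.0]
finger_gap: 49.6
```

```bash
python3 -m jog '[0,0.5,0,0,0,0,0,0.5,0,0,0,0]' 63;python3 -m jog '[0,0,0,0,0,0,0,0,0,0,0,0]'; python3 -m jog '[0,-10,0,0,0,0,0,-30,0,0,0,0, 0,-60,0,0,0,0,0,-95,0,0,0,0, 0,-135,0,0,0,0,0,-170,0,0,0,0,0,-200,0,0,0,0, 0,-205,0,0,0,0,0,-205,0,0,0,0]';python3 - <<'E'
from h import *
c=manip.camera("wrist");save(c,"w25")
print(step([404,349,200],toolR(np.radians(88.2))))
t=manip.camera("top");im=t["img"][150:330,120:480,::-1];cv2.imwrite("pics/t25.png",cv2.resize(im,None,fx=2.2,fy=2.2,interpolation=2))
E
```

```text
clock: 37.42
eef_pos: [573.5, -332.0, 41.3]
eef_rot: [-1.57, 0.001, 3.107]
wrist_force: [-0.4, -0.2, 0.5]
finger_gap: 60.0
clock: 37.58
eef_pos: [573.5, -331.9, 41.4]
eef_rot: [-1.57, 0.001, 3.107]
wrist_force: [-0.0, 0.2, 0.5]
finger_gap: 63.2
clock: 38.33
eef_pos: [573.7, -332.1, 249.4]
eef_rot: [-1.568, 0.005, 3.107]
wrist_force: [-0.2, 0.3, -1.6]
finger_gap: 62.9
(array([ 192.6,   45.8, -674.6]), array([-0.05, -0.17, -0.1 ]))
```

View pics/w25.png

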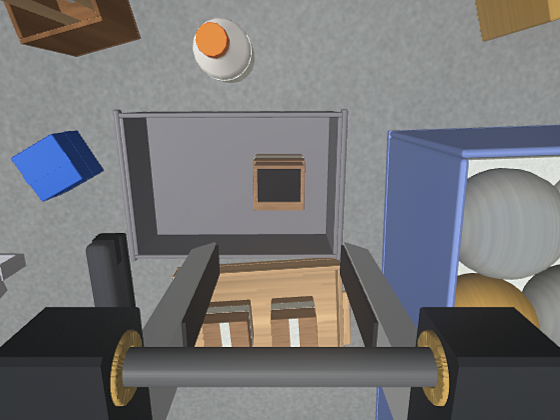

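View pics/t25.png

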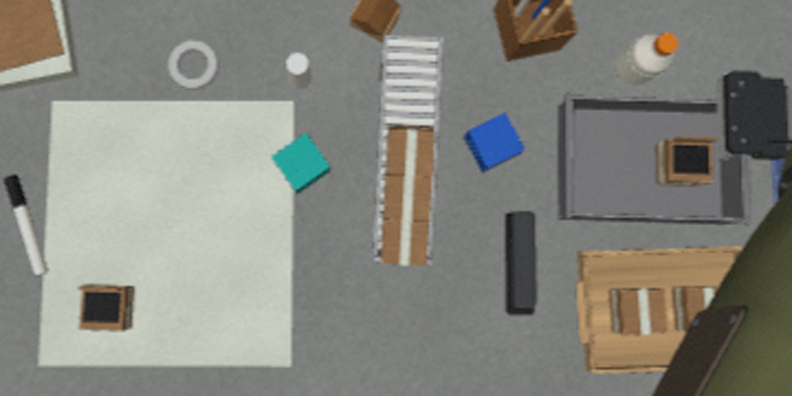

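```bash
python3 -m jog '[10,0,-35,0,0,0, 21,0,-74,0,0,0, 32,0,-112,0,0,0, 43,0,-151,0,0,0, 54,0,-190,0,0,0, 65,0,-228,0,0,0, 76,0,-267,0,0,0, 87,0,-305,0,0,0, 98,0,-344,0,0,0, 109,0,-382,0,0,0]' 72; python3 -m jog '[11,0,-39,0,0,0, 22,0,-77,0,0,0, 33,10,-116,0,0,0, 44,20,-154,0,0,0, 55,30,-193,0,0,0, 66,40,-231,0,0,0, 76,45,-265,0,0,0, 83,45,-292,0,0,0, 83,45,-292,0,0,0,83,45,-292,0,0,0]'
python3 - <<'E'
from h import *
c=manip.camera("wrist");save(c,"w26")
print(step([404,349,37.5],toolR(np.radians(88.2))))
E
```

```text
clock: 39.27
eef_pos: [476.0, 55.4, 244.5]
eef_rot: [-1.57, -0.002, 3.107]
wrist_force: [0.1, -0.1, -0.9]
finger_gap: 71.9
clock: 40.1
eef_pos: [403.5, 348.8, 199.0]
eef_rot: [-1.568, -0.002, 3.11]
wrist_force: [0.3, 0.1, 0.5]
finger_gap: 72.0
(array([-1.00e-01,  1.62e+02, -1.40e+00]), array([-0.12, -0.12,  0.06]))
```

View pics/w26.png

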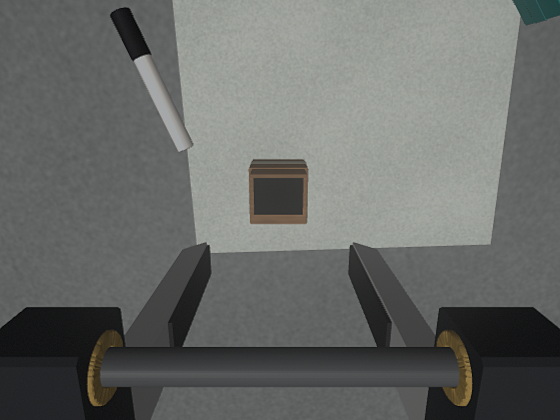

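Carton centred (278,195) between the fingers, aligned. Grasp.

```bash
python3 -m jog '[0,35,0,0,0,0, 0,70,0,0,0,0, 0,105,-0.5,0,0,0, 0,135,-1,0,0,0,0,154,-1,0,0,0, 0,161,-1,0,0,0,0,162,-1,0,0,0]'; python3 -m jog '[0,0,0,0,0,0, 0,0,0,0,0,0, 0,0,0,0,0,0, 0,0,0,0,0,0, 0,0,0,0,0,0, 0,0,0,0,0,0]' 30 20; python3 -m jog '[0,-8,0,0,0,0, 0,-18,0,0,0,0, 0,-35,0,0,0,0, 0,-70,0,0,0,0, 0,-110,0,0,0,0, 0,-150,0,0,0,0,0,-185,0,0,0,0,0,-200,0,0,0,0,0,-200,0,0,0,0]'
python3 - <<'E'
from h import *
print(step([575,-247,230],toolR(np.radians(88))))
E
```

```text
clock: 40.73
eef_pos: [404.5, 347.8, 37.6]
eef_rot: [-1.569, -0.001, 3.106]
wrist_force: [0.2, -0.1, 1.0]
finger_gap: 71.8
clock: 41.23
eef_pos: [405.2, 349.5, 40.0]
eef_rot: [-1.571, 0.002, 3.107]
wrist_force: [-0.5, -2.1, 7.2]
finger_gap: 49.7
clock: 41.98
eef_pos: [405.3, 350.0, 243.8]
eef_rot: [-1.575, 0.007, 3.107]
wrist_force: [-0.2, -0.3, -1.8]
finger_gap: 49.6
(array([-189.9,   12.5,  590.9]), array([ 0.25,  0.04, -0.37]))
```

```bash
python3 -m jog '[-6,0,20,0,0,0, -17,0,55,0,0,0, -29,0,93,0,0,0, -41,0,131,0,0,0, -53,0,169,0,0,0, -65,0,207,0,0,0, -78,0,245,0,0,0, -90,0,283,0,0,0, -103,0,321,0,0,0, -115,0,359,0,0,0]'; python3 -m jog '[-13,2,39,0,0,0, -26,4,78,0,0,0, -38,6,117,0,0,0, -50,8,156,0,0,0, -62,10,190,0,0,0, -71,12,218,0,0,0, -75,12,232,0,0,0, -75,12,232,0,0,0,-75,12,232,0,0,0]'
python3 - <<'E'
from h import *
c=manip.camera("wrist");save(c,"w27")
print(step([575,-247,50],toolR(np.radians(88))))
E
```

```text
clock: 42.82
eef_pos: [506.9, -15.3, 238.3]
eef_rot: [-1.571, -0.0, 3.107]
wrist_force: [1.2, 1.0, -1.4]
finger_gap: 50.1
clock: 43.57
eef_pos: [573.7, -247.9, 225.8]
eef_rot: [-1.571, -0.001, 3.106]
wrist_force: [0.1, 0.3, -0.8]
finger_gap: 49.6
(array([-1.300e+00,  1.763e+02, -1.000e-01]), array([0.03, 0.04, 0.04]))
```

View pics/w27.png

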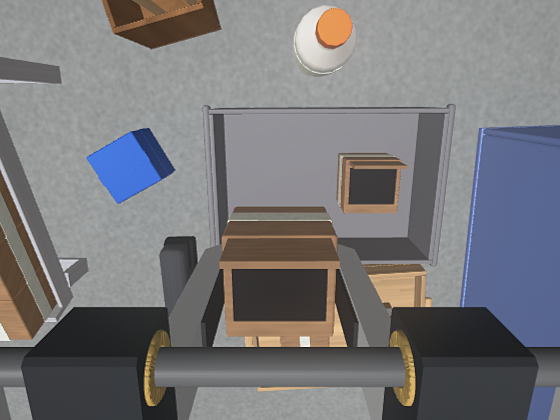

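```bash
python3 -m jog '[-1,20,0,0,0,0, -1,55,0,0,0,0, -1,90,0,0,0,0, -1,125,0,0,0,0, -1,150,0,0,0,0, -1,168,0,0,0,0, -1,175,0,0,0,0, -1,176,0,0,0,0,-1,176,0,0,0,0]'; python3 -m jog '[0,2,0,0,0,0,0,3,0,0,0,0]'; python3 -m jog '[0,1,0,0,0,0,0,2,0,0,0,0]'; python3 -m jog '[0,1,0,0,0,0,0,1,0,0,0,0]'
```

```text
clock: 44.37
eef_pos: [575.7, -247.4, 52.1]
eef_rot: [-1.57, 0.001, 3.108]
wrist_force: [-0.1, -0.0, -0.7]
finger_gap: 49.4
clock: 44.53
eef_pos: [575.9, -248.0, 49.5]
eef_rot: [-1.57, 0.003, 3.108]
wrist_force: [-0.5, -0.9, -1.0]
finger_gap: 49.7
clock: 44.7
eef_pos: [575.5, -248.0, 46.8]
eef_rot: [-1.57, 0.002, 3.107]
wrist_force: [0.1, -0.3, -1.0]
finger_gap: 50.0
clock: 44.87
eef_pos: [575.3, -247.9, 45.1]
eef_rot: [-1.571, 0.001, 3.107]
wrist_force: [-0.3, -0.3, -1.1]
finger_gap: 49.8
```

```bash
python3 -m jog '[0,1,0,0,0,0,0,1,0,0,0,0]';python3 -m jog '[0,0,0,0,0,0,0,0,0,0,0,0,0,0,0,0,0,0,0,0,0,0,0,0]' 63; python3 -m jog '[0,-10,0,0,0,0,0,-30,0,0,0,0, 0,-60,0,0,0,0,0,-95,0,0,0,0, 0,-135,0,0,0,0,0,-170,0,0,0,0,0,-200,0,0,0,0, 0,-205,0,0,0,0,0,-205,0,0,0,0]';python3 - <<'E'
from h import *
c=manip.camera("wrist");save(c,"w28")
for n in("top","scene"):
  t=manip.camera(n);save(t,n+"28")
print(step([330,-250,250],toolR(np.radians(90))))
E
```

```text
clock: 45.03
eef_pos: [575.3, -247.9, 44.1]
eef_rot: [-1.57, 0.001, 3.107]
wrist_force: [-1.3, 0.6, -1.3]
finger_gap: 49.6
clock: 45.37
eef_pos: [575.4, -247.9, 44.3]
eef_rot: [-1.57, 0.001, 3.107]
wrist_force: [0.2, -0.0, 0.0]
finger_gap: 62.9
clock: 46.12
eef_pos: [575.6, -248.0, 252.2]
eef_rot: [-1.569, 0.005, 3.107]
wrist_force: [0.2, -0.4, -0.8]
finger_gap: 63.5
(array([244.5,  -2. ,  10.8]), array([ 0.04, -1.97,  0.08]))
```

View pics/top28.png

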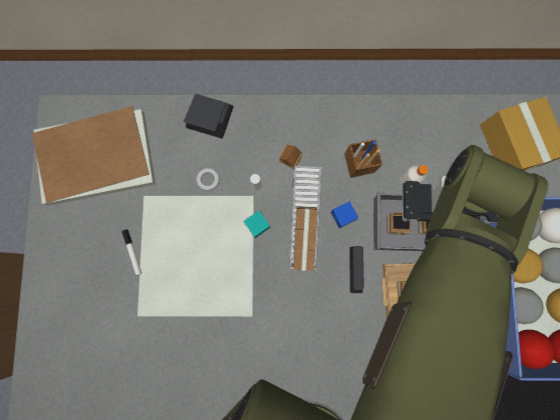

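View pics/scene28.png

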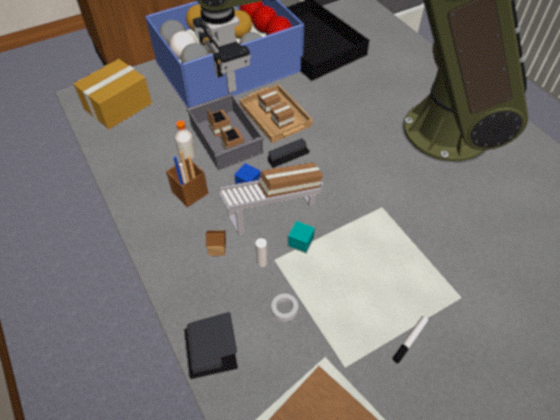

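View pics/w28.png

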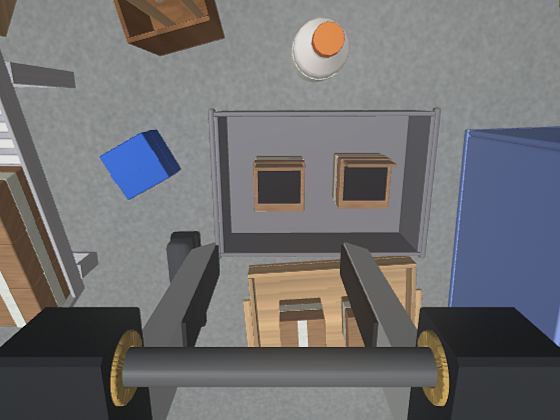

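```bash
python3 -m jog '[15,-8,-20,0,0,0, 35,-20,-50,0,0,0, 55,-30,-85,0,0,0, 70,-40,-120,0,0,0, 80,-50,-155,0,0,0, 85,-60,-180,0,0,0,85,-60,-180,0,0,0,85,-60,-180,0,0,0]';python3 - <<'E'
from h import *
c=manip.camera("wrist");save(c,"w29")
E
```

```text
clock: 46.93
eef_pos: [496.2, -64.1, 308.5]
eef_rot: [-1.571, -0.0, 3.109]
wrist_force: [-0.3, -0.1, 0.3]
finger_gap: 62.9
```

View pics/w29.png

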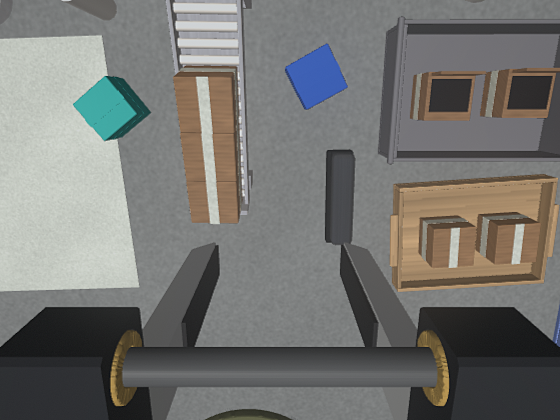

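Three cartons stand in a closed row down to the stop (columns 175–240, rows 70–222). The tray holds two (rows 215–268) and the bin holds the two burst ones. Handing in.

```bash
python3 -c "
from cell import manip
print(manip.sign_off())"
```

```text
the job is handed in; nothing more can be done
None
```

I restocked the lane and handed the job in at about 47 s; sign-off gives no verdict.

- **Tray:** The front carton, then the second, were lifted out in order and stand flat, side by side.
- **Lane:** The third carton ran down to the front stop. The delivery held two sound cartons, and both stand behind it in a closed row.
- **Bin:** Both burst cartons from the delivery stand upright inside it.

**Last checks:** The final wrist, top and scene pictures show the delivery sheet empty. They also show the other things, including the turquoise and blue look-alikes, where they were. The highest wrist force I read was about 26 N, while setting the first carton down in the tray.

**What disagreed:**
- The detectors found the burst cartons poorly, so I measured the cartons' positions from their corners in the pictures.
- The roller surface turned out about 1 mm higher than I had measured, so I set most cartons down by feeling for contact. The two in the bin showed no clear contact force, so they were released at the estimated floor height and dropped at most about a millimetre.
- I saw no sign of a carton being knocked aside during the run.

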